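# Ready the bench shaker: zero the trim, roll the balls into their pockets, set the speed

## Robot

A 7-joint arm with a two-finger parallel gripper is mounted at the origin on the work surface. World frame = base frame: x ahead of the robot, y to its left, z up, the work surface at z = 0. Lengths are in m, angles in rad, forces in N, time in s.
With the tool pointing down it reaches from about 0.425 to 0.8 m from the base axis. Payload 8.3 kg.
Tool frame: the origin (TCP) lies between the finger pads; the fingertips stand 14 mm ahead of it and the grasp point (between the pads) lies 5 mm behind it (tip_extent is the distance from the TCP to the fingertips, in m); z points along the fingers, y is the direction in which the jaws open and shut (so a half turn about z gives the same grasp; the last joint's range is limited). The gripper opens to 85 mm and grips with 20 to 120 N. Pads are 22 mm wide; open, the fingers measure 114 mm over their backs; the gripper's body (76 mm by 85 mm) begins 54 mm behind the grasp point. The pads swing forward as they close: fully open they stand 13 mm farther back than shut.
Start: joints at [-1.357, 0.383, 0.016, 1.37, -0.006, 1.388, -0.046], TCP at [0.171, 0.601, 0.245] pointing down, gripper open.
Joint ranges: [-2.95, 2.95], [-0.25, 2.06], [-1.52, 1.56], [0.18, 2.33], [-1.44, 4.58], [0.02, 2.06], [-3.01, 3.01]. Speed limits (rad/s): [2.39, 2.39, 3.01, 3.01, 3.14, 3.14, 3.14].

## Interface

Orientations are given as a rotation vector (axis times angle).
In Python, from bench import * gives the robot as it stands.
- The arm moves only by the shell command python3 -m handwheel 'ROWS'. ROWS is JSON, a list of rows, each an object of numbers: "x", "y", "z": the shift along the tool's x, y, z in m; "rx", "ry", "rz": the turn, a rotation vector about the tool's x, y, z in degrees; "claw": the closure, from -1 (fully open) to 1 (shut). A call has 1 to 10 rows; each row shifts and turns the commanded pose from where the row before left it, along the tool's axes as they then stand; what a row does not reach is not made up. A row lasts 1/10 s, in which the tool goes at most 50 mm and 8.59 degrees, less where a joint would pass 70% of its speed; a pose out of reach is approached as far as the arm can. A call is refused whole if a number of a shift passes 0.05 or a number of a turn 8.59, either way. A call with a gripper value outside its range is refused whole. The fingers move at their own pace and stop on an object; the grip force is fixed at half the most. Time passes only in rows, so rows that do not move let the fingers close. It gives the time, the measured TCP pose, the force and the opening at its end, in the units of the state.
- get_obs(): the state, without advancing time (a new reading comes with each control period).
- capture(name): name is "scene" or "top"; returns a dict with "color" (420x560x3 uint8, blue, green, red), "depth" (420x560 float32, m along the optical axis (not along the pixel's ray), 0 where there is no reading), "intrinsics" (3x3 intrinsics, pixels), "k1" (the pictures are not rectified: a ray, as slopes to the right and down, at radius r is drawn at 1 + k1 r^2 times it, then the intrinsics apply), "rvec" (rotation vector, rad) and "tvec" (3), from world to camera coordinates, as OpenCV has them. Camera axes: x right, y down, z forward; pixel columns grow to the right and rows downward; lengths in m; the calibration is good to about 2 mm. A picture is of the moment at which its call begins.
- job_done(): hands the job in, once; it reports no verdict.
Trained networks look in the newest picture that a camera, given by its name, has taken for a name from the list of things; names that differ only in an ending like _2 or _b are one class to them, and where a whole thing is asked for, a point or a joint stands for the part that bears it (a point fixed in the world has none). Each returns a list of dicts, best first, with "conf" (0 to 1); they miss things now and then, are a little off and sometimes report something else, mostly with a low value. They report only what shows in the picture. A call takes as long as a camera call.
- find_in(camera, query): "centre" ([x, y, z] in m, in the coordinates of the camera as it stood for that picture, good to about 4 mm: the middle of the surface that is visible of it).
The state is a dict: "clock": time; "joints": joint angles; "joint_vel": joint speeds; "joint_torque": joint torques, N m; "position": TCP position; "tcp_rot": TCP orientation; "contact_force": force on the tool from outside, world axes, zero at the start; "moment": the same for the moment, N m; "finger_gap": finger opening in m.
Only numpy, scipy, OpenCV 4.12 (cv2) and the standard library are available. Lean on these libraries where they do the work, as an engineer would, in place of code of your own. Each camera call takes 0.05 s, during which the arm holds its last target.

## Task

Get the bench shaker ready: first turn the small sunken trim knob until its pointer stands at the white mark, then nudge every loose steel ball across the rubber deck until it drops into a pocket (any pocket, one ball each) - push them lightly, never squeeze them or lift them off the deck. Once all the balls are in, turn the speed dial until its pointer points at the steel tab on its scale, and leave the glassware and the jar where they stand.

Things in the scene. Friction and masses are not known exactly. Their poses are not given: they have to be found in the camera images.
- tray: Low bench shaker, fixed to the table: a flat soft grey rubber deck, 300 mm (its x) by 350 mm (its y), with a white rim 10 mm wide all round that stands 12 mm above the deck. Origin: centre of its underside, on the table; the deck surface is 30 mm above it. Seven round pockets lie in one row along the tray's y axis through the middle of the deck, 40 mm apart, numbered 0 to 6 from its -y end; pocket 3 is at the centre of the deck.
- pocket0 (a point): Pocket in the deck, a shallow round hole 24 mm across and 9 mm deep. The point is on the pocket's axis, 9.6 mm above the deck, where the centre of a ball is once it has dropped in and sits on the pocket's edge (5.4 mm lower than on the flat deck).
- pocket1 (a point): Pocket in the deck, a shallow round hole 24 mm across and 9 mm deep. The point is on the pocket's axis, 9.6 mm above the deck, where the centre of a ball is once it has dropped in and sits on the pocket's edge (5.4 mm lower than on the flat deck).
- pocket2 (a point): Pocket in the deck, a shallow round hole 24 mm across and 9 mm deep. The point is on the pocket's axis, 9.6 mm above the deck, where the centre of a ball is once it has dropped in and sits on the pocket's edge (5.4 mm lower than on the flat deck).
- pocket3 (a point): Pocket in the deck, a shallow round hole 24 mm across and 9 mm deep. The point is on the pocket's axis, 9.6 mm above the deck, where the centre of a ball is once it has dropped in and sits on the pocket's edge (5.4 mm lower than on the flat deck).
- pocket4 (a point): Pocket in the deck, a shallow round hole 24 mm across and 9 mm deep. The point is on the pocket's axis, 9.6 mm above the deck, where the centre of a ball is once it has dropped in and sits on the pocket's edge (5.4 mm lower than on the flat deck).
- pocket5 (a point): Pocket in the deck, a shallow round hole 24 mm across and 9 mm deep. The point is on the pocket's axis, 9.6 mm above the deck, where the centre of a ball is once it has dropped in and sits on the pocket's edge (5.4 mm lower than on the flat deck).
- pocket6 (a point): Pocket in the deck, a shallow round hole 24 mm across and 9 mm deep. The point is on the pocket's axis, 9.6 mm above the deck, where the centre of a ball is once it has dropped in and sits on the pocket's edge (5.4 mm lower than on the flat deck).
- ball0_center (a point): Centre of a loose polished steel ball, 30 mm diameter, 110 g, starting on the flat deck (centre 15 mm above the deck) on the near or far side of the pocket row. It rolls, with much drag on the soft rubber, so it soon stops. From 5 to 7 of the balls are present.
- ball1_center (a point): Centre of a loose polished steel ball, 30 mm diameter, 110 g, starting on the flat deck (centre 15 mm above the deck) on the near or far side of the pocket row. It rolls, with much drag on the soft rubber, so it soon stops. From 5 to 7 of the balls are present.
- ball2_center (a point): Centre of a loose polished steel ball, 30 mm diameter, 110 g, starting on the flat deck (centre 15 mm above the deck) on the near or far side of the pocket row. It rolls, with much drag on the soft rubber, so it soon stops. From 5 to 7 of the balls are present.
- ball3_center (a point): Centre of a loose polished steel ball, 30 mm diameter, 110 g, starting on the flat deck (centre 15 mm above the deck) on the near or far side of the pocket row. It rolls, with much drag on the soft rubber, so it soon stops. From 5 to 7 of the balls are present.
- ball4_center (a point): Centre of a loose polished steel ball, 30 mm diameter, 110 g, starting on the flat deck (centre 15 mm above the deck) on the near or far side of the pocket row. It rolls, with much drag on the soft rubber, so it soon stops. From 5 to 7 of the balls are present.
- ball5_center (a point): Centre of a loose polished steel ball, 30 mm diameter, 110 g, starting on the flat deck (centre 15 mm above the deck) on the near or far side of the pocket row. It rolls, with much drag on the soft rubber, so it soon stops. From 5 to 7 of the balls are present.
- ball6_center (a point): Centre of a loose polished steel ball, 30 mm diameter, 110 g, starting on the flat deck (centre 15 mm above the deck) on the near or far side of the pocket row. It rolls, with much drag on the soft rubber, so it soon stops. From 5 to 7 of the balls are present.
- dial_axis (a point): The large black speed dial on the grey control box. Point on the dial's vertical axis, at the top of its grip bar, 36 mm above the box's top. The bar is 46 mm long (along the pointer), 14 mm wide and 30 mm high, on a skirt 56 mm across and 7 mm high. It turns with light friction (0.03 N m), stays where it is left, and has to be turned clockwise seen from above by 0.6 to 3.1 rad; it has stops well beyond that.
- dial_tip (a point): Where the dial's pointer points: 36 mm out from its axis, just outside the skirt, on the side of the white line on the bar.
- tab_tip (a point): Inner side of the small steel tab (10 x 4 mm, 4 mm high) standing fixed at the edge of the dial's white scale disc; this point is 36 mm from the dial's axis, on the line from the axis to the tab (the tab itself is 42.5 to 52.5 mm from the axis). The dial tip comes to this point in plan when the dial is set.
- trim (a joint): Angle of the small black trim knob at the bottom of the well, rad, growing clockwise seen from above; 0 when its white pointer stands at the white mark at the rim of the well, on the side of the well away from the dial. Stays where it is left (light friction, 0.03 N m); stops at -0.8 and 3.0.
- trim_axis (a point): The small black trim knob at the bottom of a round well in the near half of the control box's top, 84 mm across and 28 mm deep, with the knob at its centre. Point on the trim knob's vertical axis, at the top of its grip bar, 3 mm below the box's top. The bar is 28 mm long (along the pointer), 11 mm wide and 19 mm high, on a skirt 34 mm across and 7 mm high.
- trim_tip (a point): End of the trim knob's pointer, 16 mm from its axis, on the side of the white line. The control box is fixed, 224 x 120 mm and 60 mm high; its long side runs away from the robot, give or take its yaw; the dial is on its far half, the well with the trim knob on its near half, their axes 111 mm apart.
- flask: Bystander: upright closed glass bottle, 56 mm diameter, 120 mm high, standing beyond the equipment. Origin at its foot.
- beaker: Bystander: open glass beaker, 68 mm across, 85 mm high, standing at the left. Origin at its foot.
- jar: Bystander: white closed jar, 52 mm diameter, 70 mm high, standing at the right. Origin at its foot.

How it is judged:
On the way, in this order (a step that is already met when the one before it is completed fails the run):
1. the trim knob's pointer stands at the white mark (value of joint trim between -0.14 and 0.14 rad), for 0.2 s.
2. every ball sits in a pocket ((distance between ball0_center and pocket0 below 0.005 m or distance between ball0_center and pocket1 below 0.005 m or distance between ball0_center and pocket2 below 0.005 m or distance between ball0_center and pocket3 below 0.005 m or distance between ball0_center and pocket4 below 0.005 m or distance between ball0_center and pocket5 below 0.005 m or distance between ball0_center and pocket6 below 0.005 m) and (distance between ball1_center and pocket0 below 0.005 m or distance between ball1_center and pocket1 below 0.005 m or distance between ball1_center and pocket2 below 0.005 m or distance between ball1_center and pocket3 below 0.005 m or distance between ball1_center and pocket4 below 0.005 m or distance between ball1_center and pocket5 below 0.005 m or distance between ball1_center and pocket6 below 0.005 m) and (distance between ball2_center and pocket0 below 0.005 m or distance between ball2_center and pocket1 below 0.005 m or distance between ball2_center and pocket2 below 0.005 m or distance between ball2_center and pocket3 below 0.005 m or distance between ball2_center and pocket4 below 0.005 m or distance between ball2_center and pocket5 below 0.005 m or distance between ball2_center and pocket6 below 0.005 m) and (distance between ball3_center and pocket0 below 0.005 m or distance between ball3_center and pocket1 below 0.005 m or distance between ball3_center and pocket2 below 0.005 m or distance between ball3_center and pocket3 below 0.005 m or distance between ball3_center and pocket4 below 0.005 m or distance between ball3_center and pocket5 below 0.005 m or distance between ball3_center and pocket6 below 0.005 m) and (distance between ball4_center and pocket0 below 0.005 m or distance between ball4_center and pocket1 below 0.005 m or distance between ball4_center and pocket2 below 0.005 m or distance between ball4_center and pocket3 below 0.005 m or distance between ball4_center and pocket4 below 0.005 m or distance between ball4_center and pocket5 below 0.005 m or distance between ball4_center and pocket6 below 0.005 m) and (distance between ball5_center and pocket0 below 0.005 m or distance between ball5_center and pocket1 below 0.005 m or distance between ball5_center and pocket2 below 0.005 m or distance between ball5_center and pocket3 below 0.005 m or distance between ball5_center and pocket4 below 0.005 m or distance between ball5_center and pocket5 below 0.005 m or distance between ball5_center and pocket6 below 0.005 m) and (distance between ball6_center and pocket0 below 0.005 m or distance between ball6_center and pocket1 below 0.005 m or distance between ball6_center and pocket2 below 0.005 m or distance between ball6_center and pocket3 below 0.005 m or distance between ball6_center and pocket4 below 0.005 m or distance between ball6_center and pocket5 below 0.005 m or distance between ball6_center and pocket6 below 0.005 m)), for 0.2 s.
3. the speed dial points at the tab (horizontal distance between dial_tip and tab_tip below 0.0055 m), for 0.2 s.
At the end, for the whole second after the job is handed in: Every ball present rests in a pocket (its centre within 5 mm of the pocket's seat point), the trim pointer is within 0.14 rad of the white mark, and the dial's pointer tip is within 5.5 mm (about 0.15 rad) of the tab's point; nothing moves (all of step 1 and all of step 2 and horizontal distance between dial_tip and tab_tip below 0.0055 m and linear speed of each of ball0, ball1, ball2, ball3, ball4, ball5, ball6 below 0.02 m/s and velocity of joint trim below 0.05 rad/s); the robot touches nothing.
It fails at once if a ball is lifted off the deck (its centre more than 35 mm above the deck, 20 mm more than when it rests there) (z of any of ball0_center, ball1_center, ball2_center, ball3_center, ball4_center, ball5_center, ball6_center in the frame of tray above 0.065 m).
It fails at once if a ball is squeezed or pressed with more than 18 N (contact force between the fingers and ball0 above 18 N or contact force between the fingers and ball1 above 18 N or contact force between the fingers and ball2 above 18 N or contact force between the fingers and ball3 above 18 N or contact force between the fingers and ball4 above 18 N or contact force between the fingers and ball5 above 18 N or contact force between the fingers and ball6 above 18 N).
It fails at once if a bystander is pushed more than 40 mm away or tipped ((distance of flask from where it was at the start of the episode above 0.04 m or angle between flask's own z axis and vertical above 0.5 rad) or (distance of beaker from where it was at the start of the episode above 0.04 m or angle between beaker's own z axis and vertical above 0.5 rad) or (distance of jar from where it was at the start of the episode above 0.04 m or angle between jar's own z axis and vertical above 0.5 rad)).
Of ball0, ball1, ball2, ball3, ball4, ball5, ball6 only 5 to 7 are there at a start; the rules pass over those that are not, and their reading is None.
At some moment in a run one of ball0, ball1, ball2, ball3, ball4, ball5, ball6 may be knocked a few centimetres aside while the robot is not near it.
Once in a run the grip may slacken for a moment while it holds something.
It also fails if it takes over 210 s, if anything falls off the work surface, if the arm or the gripper's body presses on something with over 40 N, if the wrist force passes 120 N, or if a joint passes its speed limit or range.

## Working session

There is one attempt and no reset: what is moved stays moved. The work goes in short steps, Python scripts to look and compute and a shell command to move; the robot and the scene stay as the last step left them, time stands still between calls to the robot, and variables do not carry over. Pictures are saved under pics/ and viewed, and the job is handed in when it is done.

```bash
ls; mkdir -p pics
cat > h.py <<'E'
from bench import *
import numpy as np, cv2
from scipy.spatial.transform import Rotation as R
def cam(name):
    c=capture(name); c['R']=R.from_rotvec(np.array(c['rvec']).ravel()).as_matrix(); c['t']=np.array(c['tvec']).ravel(); return c
def ray(c,u,v):
    K=np.array(c['intrinsics']); xd=(u-K[0,2])/K[0,0]; yd=(v-K[1,2])/K[1,1]
    x,y=xd,yd
    for _ in range(30):
        f=1+c['k1']*(x*x+y*y); x,y=xd/f,yd/f
    return np.array([x,y,1.])
def px2w(c,u,v,z=None,d=None):
    r=ray(c,u,v); o=-c['R'].T@c['t']; dr=c['R'].T@r
    s=d if z is None else (z-o[2])/dr[2]
    return o+s*dr
def w2px(c,p):
    q=c['R']@np.array(p)+c['t']; x,y=q[:2]/q[2]; f=1+c['k1']*(x*x+y*y); K=np.array(c['intrinsics'])
    return K[0,0]*x*f+K[0,2],K[1,1]*y*f+K[1,2]
def c2w(c,p): return c['R'].T@(np.array(p)-c['t'])
E
python3 - <<'E'
from h import *
o=get_obs(); print({k:np.round(v,3) for k,v in o.items()})
for n in ['scene','top']:
    c=cam(n); cv2.imwrite(f'pics/{n}0.png',c['color']); print(n,c['intrinsics'],c['k1'],-c['R'].T@c['t'],c['R'][2])
    for q in ['tray','ball0_center','dial_axis','dial_tip','tab_tip','trim_axis','trim_tip','flask','beaker','jar','pocket0']:
        print(q,[(np.round(c2w(c,d['centre']),3),round(d['conf'],2)) for d in find_in(n,q)][:8])
E
```

```text
pics
{'clock': np.float64(0.0), 'joints': array([-1.357,  0.384,  0.016,  1.371, -0.006,  1.388, -0.047]), 'joint_vel': array([-0.   ,  0.002,  0.   ,  0.001,  0.002,  0.001, -0.001]), 'joint_torque': array([ 0.0000e+00, -6.2762e+01,  8.4500e-01, -3.7181e+01,  1.7000e-02,
        1.5000e-02,  0.0000e+00]), 'position': array([0.171, 0.601, 0.244]), 'tcp_rot': array([-4.330e-01, -3.111e+00,  3.000e-03]), 'contact_force': array([ 0.013,  0.008, -0.819]), 'moment': array([ 0.035,  0.019, -0.006]), 'finger_gap': np.float64(0.085)}
scene [[426.01418681   0.         285.99578887]
 [  0.         426.01418681 210.32455379]
 [  0.           0.           1.        ]] -0.03511208274682921 [ 1.25278591 -0.4245868   1.00559534] [-0.53884107  0.34464791 -0.76867946]
tray [(array([0.548, 0.165, 0.028]), 0.9)]
ball0_center []
dial_axis [(array([ 0.595, -0.171,  0.069]), 0.51)]
dial_tip [(array([ 0.587, -0.172,  0.062]), 0.85)]
tab_tip []
trim_axis [(array([ 0.477, -0.188,  0.044]), 0.66), (array([0.551, 0.169, 0.025]), 0.15)]
trim_tip [(array([ 0.484, -0.19 ,  0.043]), 0.45)]
flask [(array([ 0.791, -
[... 503 characters left out ...]
.71)]
ball0_center []
dial_axis [(array([ 0.582, -0.162,  0.068]), 0.54), (array([ 0.446, -0.43 ,  0.071]), 0.37)]
dial_tip [(array([ 0.58 , -0.161,  0.066]), 0.79)]
tab_tip [(array([ 0.471, -0.184,  0.036]), 0.18)]
trim_axis []
trim_tip [(array([0.461, 0.071, 0.056]), 0.74), (array([0.521, 0.189, 0.029]), 0.32)]
flask [(array([ 0.768, -0.026,  0.084]), 0.74), (array([0.522, 0.186, 0.03 ]), 0.46)]
beaker [(array([0.462, 0.497, 0.045]), 0.92), (array([ 0.469, -0.184,  0.039]), 0.68), (array([ 0.581, -0.159,  0.066]), 0.67)]
jar [(array([ 0.442, -0.431,  0.068]), 0.74), (array([0.521, 0.192, 0.031]), 0.74), (array([ 0.579, -0.158,  0.064]), 0.66)]
pocket0 [(array([0.524, 0.187, 0.03 ]), 0.71)]
```

View pics/top0.png

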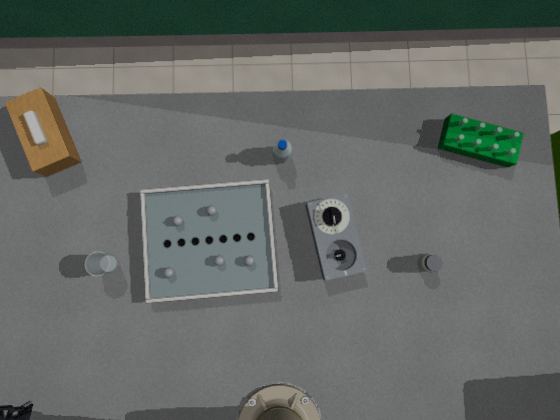

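View pics/scene0.png

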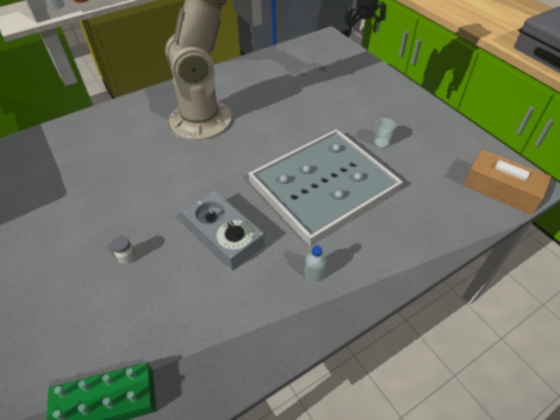

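Run:
```python
import cv2
a=cv2.imread('pics/top0.png'); b=cv2.imread('pics/scene0.png')
cv2.imwrite('pics/t_box.png',cv2.resize(a[190:285,300:370],None,fx=6,fy=6,interpolation=cv2.INTER_CUBIC))
cv2.imwrite('pics/t_tray.png',cv2.resize(a[175:305,135:285],None,fx=4.5,fy=4.5,interpolation=cv2.INTER_CUBIC))
cv2.imwrite('pics/s_box.png',cv2.resize(b[185:275,175:270],None,fx=6,fy=6,interpolation=cv2.INTER_CUBIC))
```

```text
(no output)
```

View pics/t_box.png

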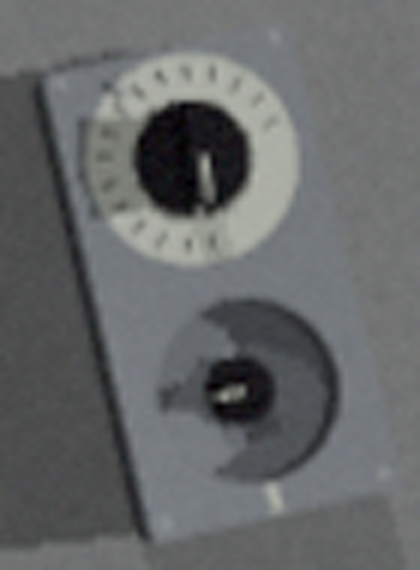

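View pics/s_box.png

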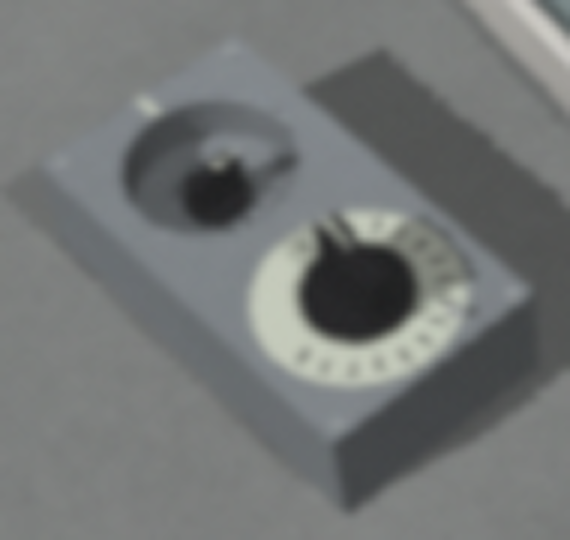

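View pics/t_tray.png

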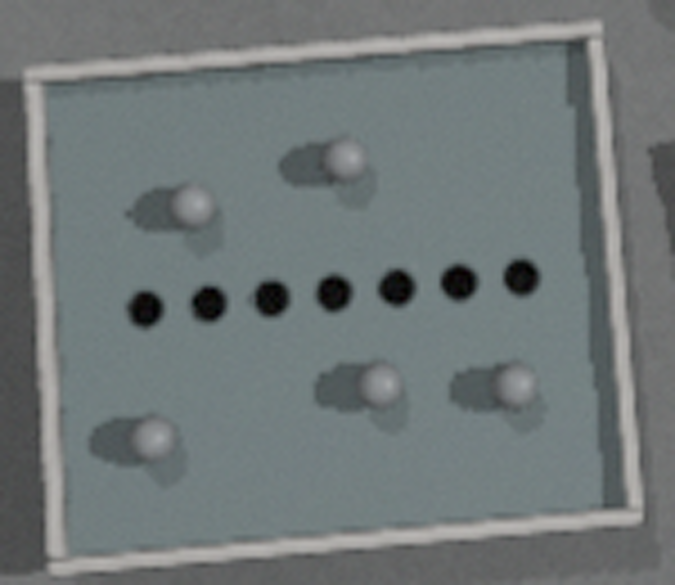

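```bash
cat > m.py <<'E'
from h import *
def pockets(c,est):
    g=cv2.cvtColor(c['color'],cv2.COLOR_BGR2GRAY).astype(float); out=[]
    for u,v in est:
        u0,v0=int(round(u))-5,int(round(v))-5
        p=g[v0:v0+11,u0:u0+11]; w=np.clip(80-p,0,None); vv,uu=np.mgrid[v0:v0+11,u0:u0+11]
        out.append(((w*uu).sum()/w.sum(),(w*vv).sum()/w.sum()))
    return out
E
python3 - <<'E'
import bench; print([n for n in dir(bench) if not n.startswith('_')])
from m import *
c=cam('top')
est=[(x/4.5+135,y/4.5+175) for x,y in [(146,308),(209,303),(272,298),(335,293),(397,288),(460,282),(521,277)]]
P=np.array([px2w(c,u,v,0.028) for u,v in pockets(c,est)]);print('top pockets',P.round(4).tolist())
print(np.diff(P,axis=0).round(4).tolist())
s=cam('scene')
# predict pockets in scene
est=[w2px(s,p) for p in P]; print(np.round(est,1).tolist())
Q=np.array([px2w(s,u,v,0.028) for u,v in pockets(s,est)]);print('scene',Q.round(4).tolist())
for u,v in [(x/4.5+135,y/4.5+175) for x,y in [(193,204),(345,158),(380,384),(515,384),(153,437)]]:
    p=px2w(c,u,v,0.045); print('ball',p.round(4), np.round(w2px(s,p),1))
f=lambda x,y:(x/6+300,y/6+190)
for n,(x,y),z in [('c far left',(42,73),.06),('c far right',(285,28),.06),('near left',(147,540),.06),('near right',(403,478),.06),('dial',(193,158),.085),('discc',(191,158),.061),('wellc',(249,390),.06),('mark',(275,497),.06),('trim',(238,391),.057),('trimtip',(215,397),.057),('tabsh',(112,88),.062)]:
    p=px2w(c,*f(x,y),z); print(n,p.round(4),np.round(w2px(s,p),1),((np.array(w2px(s,p))-[175,185])*6).round(0))
E
```

```text
['PlanningError', 'capture', 'find_in', 'get_obs', 'job_done', 'tip_extent']
top pockets [[0.519, 0.3072, 0.028], [0.5212, 0.2672, 0.028], [0.5236, 0.2273, 0.028], [0.526, 0.1877, 0.028], [0.5282, 0.1476, 0.028], [0.5306, 0.108, 0.028], [0.5328, 0.0681, 0.028]]
[[0.0022, -0.04, 0.0], [0.0023, -0.0399, 0.0], [0.0024, -0.0396, 0.0], [0.0022, -0.0401, 0.0], [0.0025, -0.0397, 0.0], [0.0022, -0.0399, 0.0]]
[[353.0, 163.5], [343.8, 168.5], [334.4, 173.7], [324.9, 179.0], [315.0, 184.4], [305.0, 190.0], [294.7, 195.7]]
scene [[0.5215, 0.3021, 0.028], [0.5242, 0.2622, 0.028], [0.5266, 0.2225, 0.028], [0.5285, 0.1829, 0.028], [0.5312, 0.1427, 0.028], [0.5329, 0.1029, 0.028], [0.5356, 0.0631, 0.028]]
ball [0.5824 0.2723 0.045 ] [357.6 175.6]
ball [0.6092 0.1763 0.045 ] [338.4 193.2]
ball [0.4663 0.1557 0.045 ] [306.1 168. ]
ball [0.464  0.0713 0.045 ] [283.5 177.9]
ball [0.4374 0.2971 0.045 ] [336.  146.7]
c far left [ 0.6232 -0.0957  0.06  ] [263.7 232.5] [532. 285.]
c far right [ 0.6418 -0.2117  0.06  ] [229.8 256.2] [329. 427.]
near left [ 0.4043 -0.1365  0.06  ] [214.8 189.5] [239.  27.]
near right [ 0.4295 -0.2566  0.06  ] [181.5 211.6] [ 39. 159.]
dial [ 0.5787 -0.1617  0.085 ] [234.1 226.5] [355. 249.]
discc [ 0.581  -0.1643  0.061 ] [234.5 232.8] [357. 287.]
wellc [ 0.4719 -0.1869  0.06  ] [209.7 210.9] [208. 156.]
mark [ 0.4223 -0.1967  0.06  ] [199.2 201.5] [145.  99.]
trim [ 0.4716 -0.1822  0.057 ] [211.2 210.9] [217. 155.]
trimtip [ 0.4691 -0.1713  0.057 ] [214.2 208.7] [235. 142.]
tabsh [ 0.615  -0.1283  0.062 ] [251.9 235.2] [462. 301.]
```

```bash
cat >> h.py <<'E'
def to(x=None,y=None,z=None,xdir=None):
    """xdir: desired world angle deg of tool x. prints shift in tool axes now and turn"""
    o=get_obs(); p=np.array(o['position']); M=R.from_rotvec(o['tcp_rot']).as_matrix()
    t=np.array([p[i] if v is None else v for i,v in enumerate((x,y,z))])
    d=M.T@(t-p); ya=np.degrees(np.arctan2(M[1,0],M[0,0]))
    print('t',round(float(o['clock']),2),'pos',p.round(4),'xdir %.1f'%ya,'zax',M[:,2].round(3),'gap',round(float(o['finger_gap']),4),'F',np.round(o['contact_force'],1),'M',np.round(o['moment'],2))
    print('shift mm in tool axes now',(d*1000).round(1))
    if xdir is not None:
        k=((ya-xdir+180)%360)-180; print('rz needed deg %.1f (or %.1f)'%(k,k-180*np.sign(k)), 'j7',round(float(o['joints'][6]),2))
        a=np.radians(xdir); M2=np.array([[np.cos(a),np.sin(a),0],[np.sin(a),-np.cos(a),0],[0,0,-1]]); print('shift mm in tool axes after turn',(M2.T@(t-p)*1000).round(1))
E
python3 - <<'E'
from h import *
print(tip_extent)
to(0.53,0.2,0.245,-79)
for n in ['top','scene']:
    c=cam(n); D=c['depth']
    for q in [(0.4,-0.03,0),(0.70,0.2,0),(0.527,0.03,0.03),(0.58,0.2,.03),(0.49,0.2,.03),(0.45,0.11,.03),(0.6,-0.205,0.06),(0.53,-0.2,0.06)]:
        u,v=map(int,np.round(w2px(c,q))); d=np.median(D[v-1:v+2,u-1:u+2]); print(n,q,(px2w(c,u,v,d=d)).round(4))
E
python3 -m handwheel '[{"x":0}]'
```

```text
0.014
t 1.3 pos [0.1708 0.6012 0.2453] xdir 164.1 zax [-0. -0. -1.] gap 0.085 F [-0.4  0.8 -0.3] M [-0.   -0.03  0.04]
shift mm in tool axes now [-4.552e+02 -2.878e+02  3.000e-01]
rz needed deg -116.9 (or 63.1) j7 -0.05
shift mm in tool axes after turn [ 4.624e+02 -2.761e+02  3.000e-01]
top (0.4, -0.03, 0) [ 0.4013 -0.0288  0.    ]
top (0.7, 0.2, 0) [0.6992 0.2012 0.0014]
top (0.527, 0.03, 0.03) [0.5264 0.0289 0.0303]
top (0.58, 0.2, 0.03) [0.58   0.2007 0.0295]
top (0.49, 0.2, 0.03) [0.4911 0.2012 0.0302]
top (0.45, 0.11, 0.03) [0.4489 0.1106 0.0293]
top (0.6, -0.205, 0.06) [ 0.6008 -0.2053  0.0611]
top (0.53, -0.2, 0.06) [ 0.5303 -0.1994  0.0599]
scene (0.4, -0.03, 0) [ 0.3988 -0.0306 -0.0009]
scene (0.7, 0.2, 0) [ 0.7009  0.201  -0.001 ]
scene (0.527, 0.03, 0.03) [0.5242 0.0307 0.0274]
scene (0.58, 0.2, 0.03) [0.5798 0.1989 0.0282]
scene (0.49, 0.2, 0.03) [0.4852 0.202  0.0266]
scene (0.45, 0.11, 0.03) [0.4489 0.1094 0.0284]
scene (0.6, -0.205, 0.06) [ 0.5992 -0.2037  0.0592]
scene (0.53, -0.2, 0.06) [ 0.5281 -0.1983  0.058 ]invalid input at $[0]: expected keys x, y, z, rx, ry, rz, claw
```

```bash
python3 -m handwheel '[{"x":-0.045,"y":-0.029,"z":0,"rx":0,"ry":0,"rz":0,"claw":0.25},{"x":-0.045,"y":-0.029,"z":0,"rx":0,"ry":0,"rz":0,"claw":0.25},{"x":-0.045,"y":-0.029,"z":0,"rx":0,"ry":0,"rz":0,"claw":0.25},{"x":-0.045,"y":-0.029,"z":0,"rx":0,"ry":0,"rz":0,"claw":0.25},{"x":-0.045,"y":-0.029,"z":0,"rx":0,"ry":0,"rz":0,"claw":0.25},{"x":-0.045,"y":-0.029,"z":0,"rx":0,"ry":0,"rz":0,"claw":0.25},{"x":-0.045,"y":-0.029,"z":0,"rx":0,"ry":0,"rz":0,"claw":0.25},{"x":-0.045,"y":-0.029,"z":0,"rx":0,"ry":0,"rz":0,"claw":0.25},{"x":-0.045,"y":-0.029,"z":0,"rx":0,"ry":0,"rz":0,"claw":0.25},{"x":-0.045,"y":-0.029,"z":0,"rx":0,"ry":0,"rz":0,"claw":0.25}]'
python3 -c "
from h import *
to(0.472,-0.187,0.2,105)"
```

```text
clock: 2.4
position: [0.5021, 0.2242, 0.2457]
tcp_rot: [0.433, 3.111, 0.001]
contact_force: [0.8, 0.5, 0.1]
finger_gap: 0.0323
t 2.4 pos [0.5021 0.2242 0.2457] xdir 164.2 zax [ 0.001  0.001 -1.   ] gap 0.0323 F [0.8 0.5 0.1] M [ 0.05 -0.02 -0.02]
shift mm in tool axes now [ -83.3 -403.8   45.4]
rz needed deg 59.2 (or -120.8) j7 0.88
shift mm in tool axes after turn [-389.4 -135.5   45.7]
```

```bash
python3 -m handwheel '[{"x":-0.008,"y":-0.04,"z":0.002,"rx":0,"ry":0,"rz":0,"claw":0.25},{"x":-0.008,"y":-0.04,"z":0.002,"rx":0,"ry":0,"rz":0,"claw":0.25},{"x":-0.008,"y":-0.04,"z":0.002,"rx":0,"ry":0,"rz":0,"claw":0.25},{"x":-0.008,"y":-0.04,"z":0.002,"rx":0,"ry":0,"rz":0,"claw":0.25},{"x":-0.008,"y":-0.04,"z":0.002,"rx":0,"ry":0,"rz":0,"claw":0.25},{"x":-0.008,"y":-0.04,"z":0.002,"rx":0,"ry":0,"rz":0,"claw":0.25},{"x":-0.008,"y":-0.04,"z":0.002,"rx":0,"ry":0,"rz":0,"claw":0.25},{"x":-0.008,"y":-0.04,"z":0.002,"rx":0,"ry":0,"rz":0,"claw":0.25},{"x":-0.008,"y":-0.04,"z":0.002,"rx":0,"ry":0,"rz":0,"claw":0.25},{"x":-0.008,"y":-0.04,"z":0.002,"rx":0,"ry":0,"rz":0,"claw":0.25}]'
python3 -m handwheel '[{"x":0,"y":0,"z":0,"rx":0,"ry":0,"rz":8,"claw":0.25},{"x":0,"y":0,"z":0,"rx":0,"ry":0,"rz":8,"claw":0.25},{"x":0,"y":0,"z":0,"rx":0,"ry":0,"rz":8,"claw":0.25},{"x":0,"y":0,"z":0,"rx":0,"ry":0,"rz":8,"claw":0.25},{"x":0,"y":0,"z":0,"rx":0,"ry":0,"rz":8,"claw":0.25},{"x":0,"y":0,"z":0,"rx":0,"ry":0,"rz":8,"claw":0.25},{"x":0,"y":0,"z":0,"rx":0,"ry":0,"rz":8,"claw":0.25},{"x":0,"y":0,"z":0,"rx":0,"ry":0,"rz":3,"claw":0.25}]'
python3 - <<'E'
from h import *
to(0.472,-0.187,0.15,105)
for n in ['scene','top']:
    c=cam(n); p=get_obs()['position']; print(n,w2px(c,p),w2px(c,np.array(p)-[0,0,0.014]))
    u,v=map(int,w2px(c,(0.472,-0.187,0.1)))
    a=c['color'][v-60:v+60,u-60:u+60]; print(u-60,v-60); cv2.imwrite(f'pics/{n}1.png',cv2.resize(a,None,fx=5,fy=5,interpolation=cv2.INTER_CUBIC))
E
```

```text
clock: 3.4
position: [0.4684, -0.1824, 0.2256]
tcp_rot: [0.433, 3.111, 0.0]
contact_force: [1.5, -0.1, 0.3]
finger_gap: 0.032
clock: 4.2
position: [0.4687, -0.1808, 0.2254]
tcp_rot: [1.916, 2.49, 0.0]
contact_force: [0.1, -0.5, 0.5]
finger_gap: 0.0319
t 4.2 pos [ 0.4687 -0.1808  0.2254] xdir 104.8 zax [ 0.  0. -1.] gap 0.0319 F [ 0.1 -0.5  0.5] M [-0.06  0.    0.07]
shift mm in tool axes now [-6.8  1.5 75.4]
rz needed deg -0.2 (or 179.8) j7 0.67
shift mm in tool axes after turn [-6.8  1.5 75.4]
scene (np.float64(202.3432070783502), np.float64(168.56212371473754)) (np.float64(203.15892014513935), np.float64(172.3707590181151))
147 141
top (np.float64(350.5286798007484), np.float64(255.8399342422397)) (np.float64(349.4478542560897), np.float64(255.873016310327))
284 194
```

View pics/scene1.png

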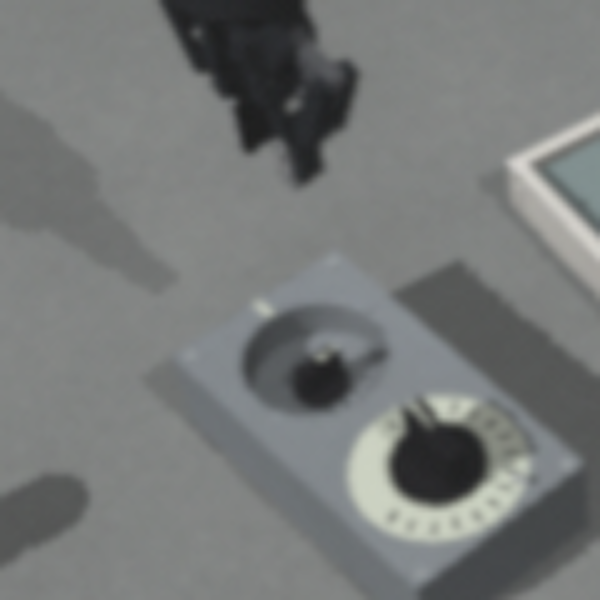

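View pics/top1.png

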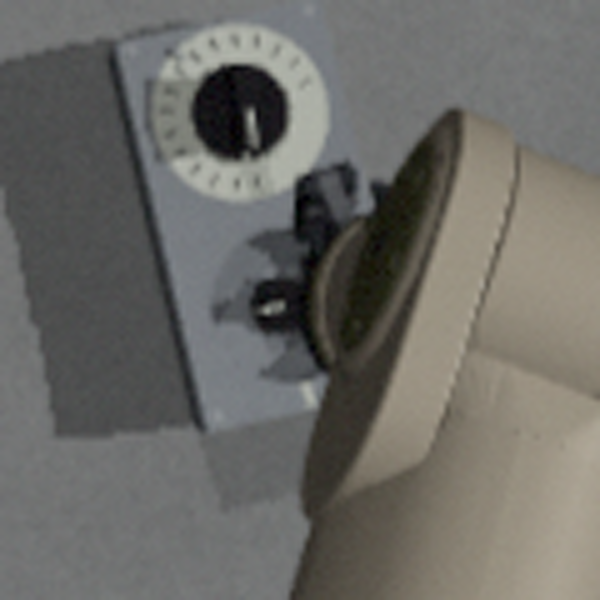

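Run:
```python
from h import *
s=cam('scene')
for u,v in [(210,212.5),(234.7,234.7)]: print(px2w(s,u,v,.06))
print(px2w(s,263.7,235,.06)) 
f=lambda x,y:(x/6+175,y/6+185)
for q in [(532,290),(338,438),(237,40),(48,162)]: print(px2w(s,*f(*q),.06))
to(0.4735,-0.1895,0.12,105)
```

```text
[ 0.47763436 -0.18869715  0.06      ]
[ 0.58642756 -0.16678752  0.06      ]
[ 0.63083234 -0.10011761  0.06      ]
[ 0.62587193 -0.09725474  0.06      ]
[ 0.64910959 -0.21085781  0.06      ]
[ 0.41186868 -0.14119601  0.06      ]
[ 0.43338959 -0.25348294  0.06      ]
t 4.35 pos [ 0.4688 -0.1807  0.2254] xdir 105.2 zax [ 0.  0. -1.] gap 0.0318 F [ 0.2  0.7 -0.4] M [-0.03 -0.   -0.02]
shift mm in tool axes now [ -9.7   2.2 105.4]
rz needed deg 0.2 (or -179.8) j7 0.67
shift mm in tool axes after turn [ -9.7   2.3 105.4]
```

```bash
python3 -m handwheel '[{"x":-0.009,"y":0.004,"z":0.03,"rx":0,"ry":0,"rz":0,"claw":0.25},{"x":0,"y":0,"z":0.035,"rx":0,"ry":0,"rz":0,"claw":0.25},{"x":0,"y":0,"z":0.035,"rx":0,"ry":0,"rz":0,"claw":0.25},{"x":0,"y":0,"z":0.03,"rx":0,"ry":0,"rz":0,"claw":0.25},{"x":0,"y":0,"z":0.01,"rx":0,"ry":0,"rz":0,"claw":0.25},{"x":0,"y":0,"z":0,"rx":0,"ry":0,"rz":0,"claw":0.25}]'
python3 - <<'E'
from h import *
to(0.475,-0.188,0.06,105)
c=cam('scene'); a=c['color'][150:270,150:280]; cv2.imwrite('pics/s2.png',cv2.resize(a,None,fx=5,fy=5,interpolation=cv2.INTER_CUBIC))
E
```

```text
clock: 4.95
position: [0.4741, -0.1883, 0.0844]
tcp_rot: [-1.907, -2.494, 0.002]
contact_force: [0.5, 0.4, 0.9]
finger_gap: 0.0323
t 4.95 pos [ 0.4741 -0.1883  0.0844] xdir 105.2 zax [-0.003  0.    -1.   ] gap 0.0323 F [0.5 0.4 0.9] M [-0.01  0.    0.03]
shift mm in tool axes now [ 0.   1.  24.4]
rz needed deg 0.2 (or -179.8) j7 0.81
shift mm in tool axes after turn [ 0.   0.9 24.4]
```

View pics/s2.png

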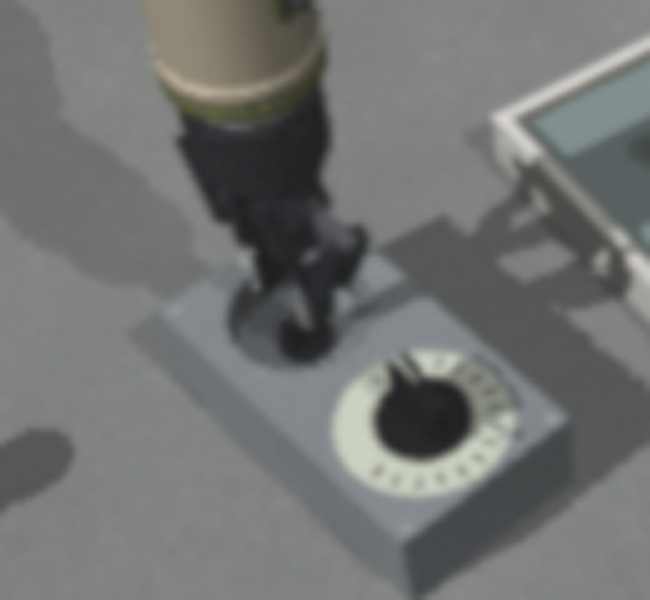

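```bash
python3 -m handwheel '[{"x":0,"y":0.001,"z":0.009,"rx":0,"ry":0,"rz":0,"claw":0.25},{"x":0,"y":0,"z":0.009,"rx":0,"ry":0,"rz":0,"claw":0.25},{"x":0,"y":0,"z":0.008,"rx":0,"ry":0,"rz":0,"claw":0.25},{"x":0,"y":0,"z":0,"rx":0,"ry":0,"rz":0,"claw":0.25}]'
python3 -m handwheel '[{"x":0,"y":0,"z":0,"rx":0,"ry":0,"rz":0,"claw":0.4},{"x":0,"y":0,"z":0,"rx":0,"ry":0,"rz":0,"claw":0.5},{"x":0,"y":0,"z":0,"rx":0,"ry":0,"rz":0,"claw":0.55},{"x":0,"y":0,"z":0,"rx":0,"ry":0,"rz":0,"claw":0.6},{"x":0,"y":0,"z":0,"rx":0,"ry":0,"rz":0,"claw":0.65},{"x":0,"y":0,"z":0,"rx":0,"ry":0,"rz":0,"claw":0.65}]'
python3 -c "
from h import *
to(0.475,-0.188,0.057,105)"
```

```text
clock: 5.4
position: [0.4752, -0.1878, 0.0583]
tcp_rot: [-1.908, -2.494, 0.001]
contact_force: [-0.2, -0.1, 0.4]
finger_gap: 0.0319
clock: 6.0
position: [0.4757, -0.1884, 0.0594]
tcp_rot: [-1.91, -2.495, 0.0]
contact_force: [-1.2, -0.3, 0.9]
finger_gap: 0.0146
t 6.0 pos [ 0.4757 -0.1884  0.0594] xdir 105.1 zax [-0. -0. -1.] gap 0.0146 F [-1.2 -0.3  0.9] M [-0.11  0.18 -0.01]
shift mm in tool axes now [ 0.6 -0.6  2.4]
rz needed deg 0.1 (or -179.9) j7 0.84
shift mm in tool axes after turn [ 0.6 -0.6  2.4]
```

```bash
python3 -m handwheel '[{"x":0,"y":0,"z":0.001,"rx":0,"ry":0,"rz":0,"claw":0.7},{"x":0,"y":0,"z":0,"rx":0,"ry":0,"rz":0,"claw":0.75},{"x":0,"y":0,"z":0,"rx":0,"ry":0,"rz":0,"claw":0.8},{"x":0,"y":0,"z":0,"rx":0,"ry":0,"rz":0,"claw":0.8}]'
python3 -c "
from h import *
to(0.475,-0.188,0.057,105)"
```

```text
clock: 6.4
position: [0.4744, -0.1888, 0.0581]
tcp_rot: [-1.91, -2.492, 0.002]
contact_force: [-6.8, -2.3, 4.6]
finger_gap: 0.0099
t 6.4 pos [ 0.4744 -0.1888  0.0581] xdir 105.1 zax [-0.003  0.    -1.   ] gap 0.0099 F [-6.8 -2.3  4.6] M [-0.39  1.59  0.02]
shift mm in tool axes now [0.6 0.8 1.1]
rz needed deg 0.1 (or -179.9) j7 0.84
shift mm in tool axes after turn [0.6 0.8 1.1]
```

```bash
python3 -m handwheel '[{"x":0,"y":-0.001,"z":-0.001,"rx":0,"ry":0,"rz":-4,"claw":0.8},{"x":0,"y":0,"z":0,"rx":0,"ry":0,"rz":-8,"claw":0.8},{"x":0,"y":0,"z":0,"rx":0,"ry":0,"rz":-8,"claw":0.8},{"x":0,"y":0,"z":0,"rx":0,"ry":0,"rz":-8,"claw":0.8},{"x":0,"y":0,"z":0,"rx":0,"ry":0,"rz":-8,"claw":0.8},{"x":0,"y":0,"z":0,"rx":0,"ry":0,"rz":-4,"claw":0.8}]'
python3 -c "
from h import *
to(0.475,-0.188,0.057,191)"
```

```text
clock: 7.0
position: [0.4757, -0.1877, 0.0583]
tcp_rot: [0.931, 2.999, 0.0]
contact_force: [8.0, -0.2, -14.7]
finger_gap: 0.0097
t 7.0 pos [ 0.4757 -0.1877  0.0583] xdir 145.5 zax [ 0.001 -0.    -1.   ] gap 0.0097 F [  8.   -0.2 -14.7] M [-0.13 -1.63 -0.07]
shift mm in tool axes now [ 0.4 -0.7  1.3]
rz needed deg -45.5 (or 134.5) j7 1.48
shift mm in tool axes after turn [ 0.8 -0.2  1.3]
```

```bash
python3 -m handwheel '[{"x":0,"y":0,"z":0,"rx":0,"ry":0,"rz":-8,"claw":0.8},{"x":0,"y":0,"z":0,"rx":0,"ry":0,"rz":-8,"claw":0.8},{"x":0,"y":0,"z":0,"rx":0,"ry":0,"rz":-8,"claw":0.8},{"x":0,"y":0,"z":0,"rx":0,"ry":0,"rz":-8,"claw":0.8},{"x":0,"y":0,"z":0,"rx":0,"ry":0,"rz":-8,"claw":0.8},{"x":0,"y":0,"z":0,"rx":0,"ry":0,"rz":-5,"claw":0.8},{"x":0,"y":0,"z":0,"rx":0,"ry":0,"rz":0,"claw":0.8}]'
python3 - <<'E'
from h import *
to(0.475,-0.188,0.057,191)
c=cam('scene'); a=c['color'][150:270,150:280]; cv2.imwrite('pics/s3.png',cv2.resize(a,None,fx=5,fy=5,interpolation=cv2.INTER_CUBIC))
E
```

```text
clock: 7.7
position: [0.4762, -0.1857, 0.0583]
tcp_rot: [-0.287, 3.127, 0.004]
contact_force: [7.9, 6.0, -12.6]
finger_gap: 0.0095
t 7.7 pos [ 0.4762 -0.1857  0.0583] xdir -169.5 zax [ 0.001  0.002 -1.   ] gap 0.0095 F [  7.9   6.  -12.6] M [ 1.13 -1.72 -0.  ]
shift mm in tool axes now [ 1.6 -2.1  1.3]
rz needed deg -0.5 (or 179.5) j7 2.2
shift mm in tool axes after turn [ 1.6 -2.1  1.3]
```

View pics/s3.png

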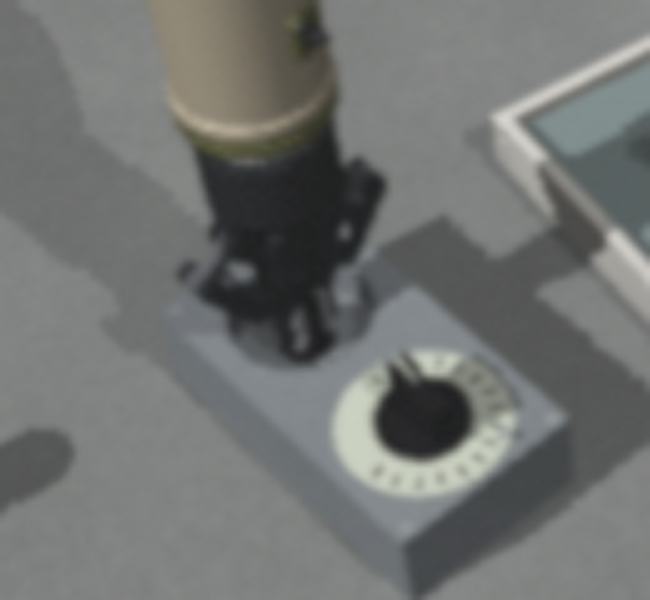

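```bash
python3 -m handwheel '[{"x":0,"y":0,"z":0,"rx":0,"ry":0,"rz":0,"claw":0.6},{"x":0,"y":0,"z":0,"rx":0,"ry":0,"rz":0,"claw":0.25},{"x":0,"y":0,"z":0,"rx":0,"ry":0,"rz":0,"claw":0.25},{"x":0,"y":0,"z":-0.03,"rx":0,"ry":0,"rz":0,"claw":0.25},{"x":0,"y":0,"z":-0.04,"rx":0,"ry":0,"rz":0,"claw":0.25},{"x":0,"y":0,"z":-0.04,"rx":0,"ry":0,"rz":0,"claw":0.25},{"x":0,"y":-0.04,"z":-0.02,"rx":0,"ry":0,"rz":0,"claw":0.4},{"x":0,"y":-0.04,"z":0,"rx":0,"ry":0,"rz":0,"claw":0.6}]'
python3 - <<'E'
from h import *
to(0.46,0.2,0.18,3)
c=cam('scene'); a=c['color'][180:270,165:275]; cv2.imwrite('pics/s4.png',cv2.resize(a,None,fx=6,fy=6,interpolation=cv2.INTER_CUBIC))
E
```

```text
clock: 8.55
position: [0.4914, -0.2682, 0.1939]
tcp_rot: [-0.282, 3.122, -0.004]
contact_force: [1.2, -0.3, 0.3]
finger_gap: 0.0172
t 8.55 pos [ 0.4914 -0.2682  0.1939] xdir -169.7 zax [ 0.008 -0.002 -1.   ] gap 0.0172 F [ 1.2 -0.3  0.3] M [-0.02 -0.02 -0.01]
shift mm in tool axes now [-52.9 466.3  12.8]
rz needed deg -172.7 (or 7.3) j7 2.31
shift mm in tool axes after turn [  -6.9 -469.2   13.9]
```

View pics/s4.png

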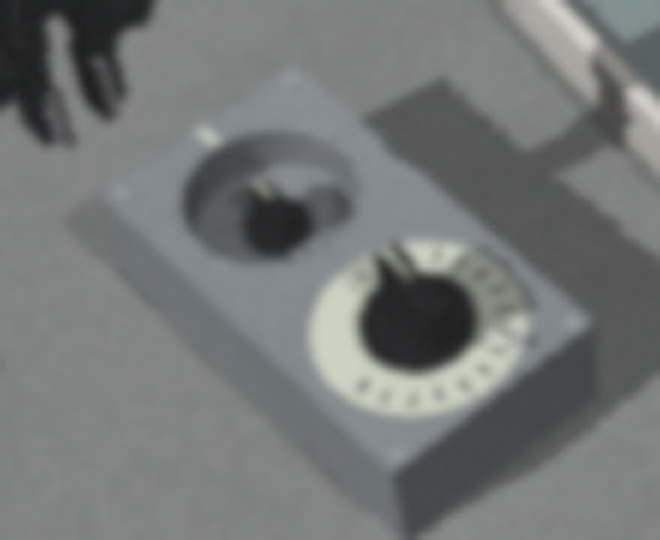

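```bash
python3 -m handwheel '[{"x":-0.005,"y":0.046,"z":0,"rx":0,"ry":0,"rz":1,"claw":0.6},{"x":-0.005,"y":0.046,"z":0,"rx":0,"ry":0,"rz":1,"claw":0.6},{"x":-0.005,"y":0.046,"z":0,"rx":0,"ry":0,"rz":1,"claw":0.6},{"x":-0.005,"y":0.046,"z":0,"rx":0,"ry":0,"rz":1,"claw":0.6},{"x":-0.005,"y":0.046,"z":0,"rx":0,"ry":0,"rz":1,"claw":0.6},{"x":-0.005,"y":0.046,"z":0,"rx":0,"ry":0,"rz":1,"claw":0.6},{"x":0,"y":0.046,"z":0,"rx":0,"ry":0,"rz":1,"claw":0.6},{"x":0,"y":0.046,"z":0,"rx":0,"ry":0,"rz":0,"claw":0.6},{"x":0,"y":0.04,"z":0,"rx":0,"ry":0,"rz":0,"claw":0.6},{"x":0,"y":0.04,"z":0,"rx":0,"ry":0,"rz":0,"claw":0.6}]'
python3 - <<'E'
from h import *
to(0.41,0.2,0.18,3)
c=cam('top'); cv2.imwrite('pics/t5.png',c['color'])
cv2.imwrite('pics/t5b.png',cv2.resize(c['color'][190:285,300:370],None,fx=6,fy=6,interpolation=cv2.INTER_CUBIC))
E
```

```text
clock: 9.6
position: [0.4715, 0.1834, 0.1895]
tcp_rot: [-0.086, 3.14, 0.0]
contact_force: [0.6, 0.1, -0.5]
finger_gap: 0.0169
t 9.6 pos [0.4715 0.1834 0.1895] xdir -176.9 zax [ 0.  0. -1.] gap 0.0169 F [ 0.6  0.1 -0.5] M [-0.06 -0.09  0.06]
shift mm in tool axes now [60.5 20.   9.5]
rz needed deg -179.9 (or 0.1) j7 1.21
shift mm in tool axes after turn [-60.5 -19.8   9.5]
```

View pics/t5.png

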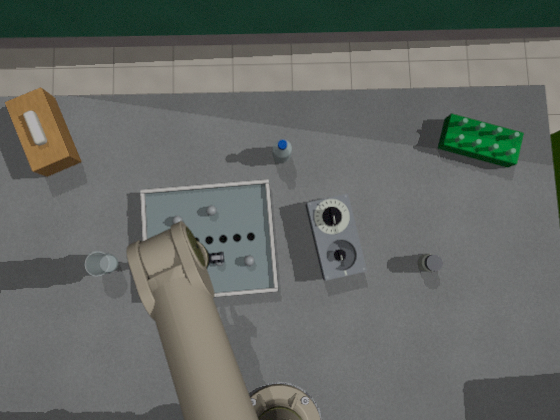

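View pics/t5b.png

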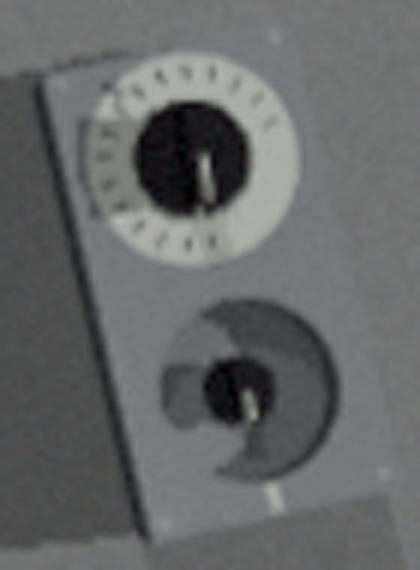

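```bash
cat >> m.py <<'E'
T=np.array([0.5285,0.1865]); A=np.radians(3.3)  # tray centre (best), tray x dir
ex=np.array([np.cos(A),np.sin(A)]); ey=np.array([-np.sin(A),np.cos(A)])
BIAS={'top':np.array([.0025,-.001]),'scene':np.array([-.002,.005])}
def pk(i): return T+ey*(i-3)*0.04
def balls(n,show=None):
    c=cam(n); im=c['color']; poly=[]
    for a,b in [(-.138,-.163),(.138,-.163),(.138,.163),(-.138,.163)]:
        q=T+ex*a+ey*b-BIAS[n]; poly.append(w2px(c,(q[0],q[1],.03)))
    m=np.zeros(im.shape[:2],np.uint8); cv2.fillPoly(m,[np.round(poly).astype(np.int32)],255)
    sat=im[...,1].astype(int)-im[...,2]
    mk=((sat<8)&(im[...,2]>95)&(m>0)).astype(np.uint8)
    k,l,st,ce=cv2.connectedComponentsWithStats(mk)
    out=[]
    for i in range(1,k):
        if 12<=st[i,4]<250:
            p=px2w(c,*ce[i],.045)[:2]+BIAS[n]; r=p-T
            out.append((st[i,4],ce[i].round(1).tolist(),p.round(4).tolist(),(r@ex*1000).round(1),round(r@ey/.04+3,2)))
    if show: 
        x0,y0=np.min(poly,0).astype(int)-5; x1,y1=np.max(poly,0).astype(int)+5
        cv2.imwrite(show,cv2.resize(im[y0:y1,x0:x1],None,fx=4,fy=4,interpolation=cv2.INTER_CUBIC)); print('crop',x0,y0)
    print(n)
    for o in out: print(' area %d px %s world %s  tray-x mm %s  pocket# %s'%o)
E
python3 - <<'E'
from m import *
balls('scene','pics/b0.png'); balls('top')
E
```

```text
crop 252 132
scene
 area 53 px [335.8, 147.5] world [0.4381, 0.2993]  tray-x mm -83.8  pocket# 5.95
 area 59 px [306.1, 168.8] world [0.4673, 0.1585]  tray-x mm -62.7  pocket# 2.39
 area 66 px [357.6, 176.1] world [0.5823, 0.276]  tray-x mm 58.9  pocket# 5.16
 area 56 px [283.4, 178.4] world [0.4639, 0.0746]  tray-x mm -70.9  pocket# 0.3
 area 13 px [263.0, 183.0] world [0.446, 0.011]  tray-x mm -92.5  pocket# -1.26
 area 22 px [279.6, 200.5] world [0.535, 0.0157]  tray-x mm -3.3  pocket# -1.27
 area 67 px [338.4, 193.9] world [0.6095, 0.1796]  tray-x mm 80.5  pocket# 2.71
 area 15 px [304.0, 226.0] world [0.6541, 0.0226]  tray-x mm 115.9  pocket# -1.27
top
 area 67 px [212.0, 209.6] world [0.6131, 0.1742]  tray-x mm 83.7  pocket# 2.57
 area 44 px [214.8, 257.4] world [0.4774, 0.1676]  tray-x mm -52.1  pocket# 2.6
 area 67 px [249.7, 259.8] world [0.4678, 0.0696]  tray-x mm -67.3  pocket# 0.17
 area 24 px [221.7, 261.5] world [0.4652, 0.1485]  tray-x mm -65.4  pocket# 2.14
```

View pics/b0.png

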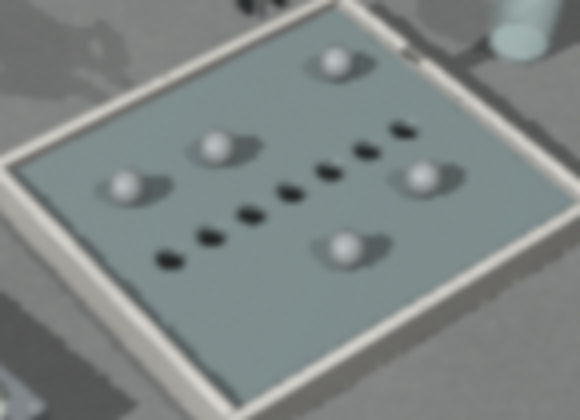

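```bash
sed -i "s/^T=np.array.*;/T=np.array([0.527,0.188]);/; s/^BIAS.*/BIAS={'top':np.array([.001,.0003]),'scene':np.array([.0,.001])}/" m.py
cat >> m.py <<'E'
def plan(bx,by,i,gapx=0.043):
    p=pk(i); b=np.array([bx,by]); d=p-b; L=np.linalg.norm(d); d/=L; ang=np.degrees(np.arctan2(d[1],d[0]))
    s=b-d*gapx; e=p-d*0.0255
    far = d[0]<0
    xd= ang if far else ang+180
    print('push dir %.1f len %.1f start TCP %s end TCP %s pushing tool %sx, travel %.1f'%(ang,L*1000,s.round(4),e.round(4),'+' if far else '-',np.linalg.norm(e-s)*1000))
    to(s[0],s[1],0.1,xd)
E
python3 - <<'E'
from m import *
balls('scene')
plan(.466,.0703,0)
E
```

```text
scene
 area 53 px [335.8, 147.5] world [0.4401, 0.2952]  tray-x mm -80.6  pocket# 5.8
 area 61 px [306.1, 168.7] world [0.4691, 0.1548]  tray-x mm -59.7  pocket# 2.26
 area 63 px [357.6, 176.4] world [0.5854, 0.271]  tray-x mm 63.1  pocket# 4.99
 area 57 px [283.3, 178.5] world [0.4658, 0.0704]  tray-x mm -67.8  pocket# 0.15
 area 65 px [338.7, 193.9] world [0.6119, 0.1762]  tray-x mm 84.1  pocket# 2.58
push dir -1.8 len 67.9 start TCP [0.423  0.0716] end TCP [0.5084 0.069 ] pushing tool -x, travel 85.4
t 9.8 pos [0.4716 0.1824 0.1891] xdir -176.7 zax [-0. -0. -1.] gap 0.0169 F [-0.5 -1.7  0.3] M [-0.09  0.04 -0.01]
shift mm in tool axes now [  54.8 -107.8   89.2]
rz needed deg 5.0 (or -175.0) j7 1.22
shift mm in tool axes after turn [  45.1 -112.3   89.1]
```

```bash
python3 -m handwheel '[{"x":0,"y":0,"z":0.01,"rx":0,"ry":0,"rz":5,"claw":0.6},{"x":0.015,"y":-0.038,"z":0.02,"rx":0,"ry":0,"rz":0,"claw":0.6},{"x":0.015,"y":-0.038,"z":0.03,"rx":0,"ry":0,"rz":0,"claw":0.6},{"x":0.015,"y":-0.037,"z":0.03,"rx":0,"ry":0,"rz":0,"claw":0.6},{"x":0,"y":0,"z":0,"rx":0,"ry":0,"rz":0,"claw":0.6},{"x":0,"y":0,"z":0,"rx":0,"ry":0,"rz":0,"claw":0.6}]'
python3 - <<'E'
from m import *
to(.423,.0716,.05,178.2)
E
```

```text
clock: 10.4
position: [0.4228, 0.0686, 0.0994]
tcp_rot: [-0.058, -3.14, 0.001]
contact_force: [0.2, 1.2, -0.0]
finger_gap: 0.0175
t 10.4 pos [0.4228 0.0686 0.0994] xdir 177.9 zax [-0.001 -0.    -1.   ] gap 0.0175 F [ 0.2  1.2 -0. ] M [ 0.02  0.01 -0.01]
shift mm in tool axes now [-0.2  3.  49.4]
rz needed deg -0.3 (or 179.7) j7 1.32
shift mm in tool axes after turn [-0.1  3.  49.4]
```

Lower and push most of the way, then look.

```bash
python3 -m handwheel '[{"x":0,"y":0.003,"z":0.02,"rx":0,"ry":0,"rz":0,"claw":0.6},{"x":0,"y":0,"z":0.02,"rx":0,"ry":0,"rz":0,"claw":0.6},{"x":0,"y":0,"z":0.009,"rx":0,"ry":0,"rz":0,"claw":0.6},{"x":-0.005,"y":0,"z":0,"rx":0,"ry":0,"rz":0,"claw":0.6},{"x":-0.005,"y":0,"z":0,"rx":0,"ry":0,"rz":0,"claw":0.6},{"x":-0.004,"y":0,"z":0,"rx":0,"ry":0,"rz":0,"claw":0.6},{"x":-0.003,"y":0,"z":0,"rx":0,"ry":0,"rz":0,"claw":0.6},{"x":-0.003,"y":0,"z":0,"rx":0,"ry":0,"rz":0,"claw":0.6},{"x":-0.003,"y":0,"z":0,"rx":0,"ry":0,"rz":0,"claw":0.6},{"x":0,"y":0,"z":0,"rx":0,"ry":0,"rz":0,"claw":0.6}]'
python3 - <<'E'
from m import *
to(.5084,.069,.05,178.2); balls('scene','pics/b1.png')
E
```

```text
clock: 11.4
position: [0.4469, 0.0731, 0.0508]
tcp_rot: [0.051, 3.141, 0.0]
contact_force: [-0.8, -0.6, -0.0]
finger_gap: 0.0171
t 11.4 pos [0.4469 0.0731 0.0508] xdir 178.1 zax [ 0.  0. -1.] gap 0.0171 F [-0.8 -0.6 -0. ] M [-0.08 -0.02 -0.  ]
shift mm in tool axes now [-61.6  -2.1   0.9]
rz needed deg -0.1 (or 179.9) j7 1.36
shift mm in tool axes after turn [-61.6  -2.2   0.8]
crop 253 130
scene
 area 22 px [336.9, 145.9] world [0.4359, 0.3031]  tray-x mm -84.3  pocket# 6.0
 area 70 px [305.9, 168.1] world [0.4663, 0.1557]  tray-x mm -62.4  pocket# 2.28
 area 65 px [357.5, 176.0] world [0.584, 0.2719]  tray-x mm 61.7  pocket# 5.01
 area 68 px [284.1, 179.7] world [0.4717, 0.0695]  tray-x mm -62.0  pocket# 0.12
 area 66 px [338.5, 193.9] world [0.6117, 0.1756]  tray-x mm 83.9  pocket# 2.57
```

View pics/b1.png

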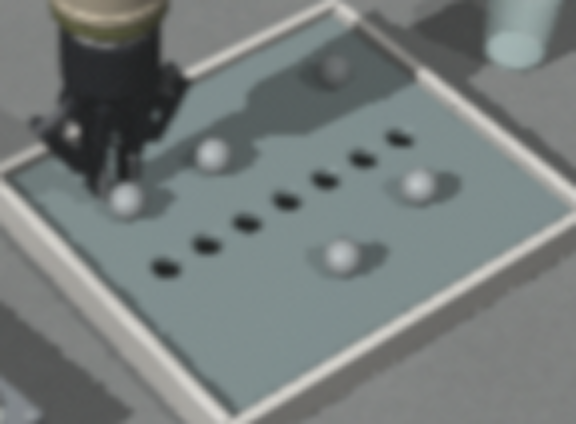

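```bash
python3 -m handwheel '[{"x":-0.003,"y":-0.001,"z":0,"rx":0,"ry":0,"rz":0,"claw":0.6},{"x":-0.005,"y":-0.001,"z":0,"rx":0,"ry":0,"rz":0,"claw":0.6},{"x":-0.006,"y":-0.001,"z":0,"rx":0,"ry":0,"rz":0,"claw":0.6},{"x":-0.006,"y":0,"z":0,"rx":0,"ry":0,"rz":0,"claw":0.6},{"x":-0.006,"y":0,"z":0,"rx":0,"ry":0,"rz":0,"claw":0.6},{"x":-0.006,"y":0,"z":0,"rx":0,"ry":0,"rz":0,"claw":0.6},{"x":-0.005,"y":0,"z":0,"rx":0,"ry":0,"rz":0,"claw":0.6},{"x":-0.004,"y":0,"z":0,"rx":0,"ry":0,"rz":0,"claw":0.6},{"x":-0.003,"y":0,"z":0,"rx":0,"ry":0,"rz":0,"claw":0.6},{"x":0,"y":0,"z":0,"rx":0,"ry":0,"rz":0,"claw":0.6}]'
python3 - <<'E'
from m import *
to(.5075,.0685,.05,178.2); balls('scene','pics/b2.png')
E
```

```text
clock: 12.45
position: [0.4907, 0.0687, 0.0507]
tcp_rot: [0.051, 3.141, -0.0]
contact_force: [-0.0, 0.2, -0.3]
finger_gap: 0.0167
t 12.45 pos [0.4907 0.0687 0.0507] xdir 178.1 zax [ 0. -0. -1.] gap 0.0167 F [-0.   0.2 -0.3] M [ 0.01 -0.   -0.04]
shift mm in tool axes now [-16.8   0.3   0.7]
rz needed deg -0.1 (or 179.9) j7 1.41
shift mm in tool axes after turn [-16.8   0.3   0.7]
crop 253 130
scene
 area 34 px [335.6, 146.2] world [0.4347, 0.2984]  tray-x mm -85.8  pocket# 5.89
 area 27 px [307.1, 167.1] world [0.4647, 0.1616]  tray-x mm -63.7  pocket# 2.43
 area 64 px [357.6, 176.2] world [0.5847, 0.2717]  tray-x mm 62.5  pocket# 5.01
 area 77 px [290.2, 188.6] world [0.5138, 0.0648]  tray-x mm -20.3  pocket# -0.06
 area 66 px [338.5, 193.9] world [0.6117, 0.1757]  tray-x mm 83.9  pocket# 2.57
```

View pics/b2.png

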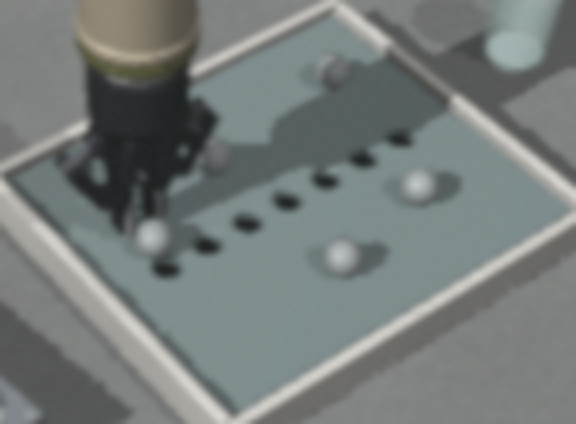

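```bash
python3 -m handwheel '[{"x":-0.002,"y":0.001,"z":0,"rx":0,"ry":0,"rz":0,"claw":0.6},{"x":-0.003,"y":0.001,"z":0,"rx":0,"ry":0,"rz":0,"claw":0.6},{"x":-0.003,"y":0,"z":0,"rx":0,"ry":0,"rz":0,"claw":0.6},{"x":-0.003,"y":0,"z":0,"rx":0,"ry":0,"rz":0,"claw":0.6},{"x":-0.002,"y":0,"z":0,"rx":0,"ry":0,"rz":0,"claw":0.6},{"x":0,"y":0,"z":0,"rx":0,"ry":0,"rz":0,"claw":0.6},{"x":0,"y":0,"z":0,"rx":0,"ry":0,"rz":0,"claw":0.6}]'
python3 - <<'E'
from m import *
to(.5075,.0685,.05,178.2); balls('scene','pics/b3.png')
E
```

```text
clock: 13.2
position: [0.5033, 0.0703, 0.0506]
tcp_rot: [-0.051, -3.141, 0.0]
contact_force: [-0.0, -0.3, 0.2]
finger_gap: 0.0174
t 13.2 pos [0.5033 0.0703 0.0506] xdir 178.1 zax [-0. -0. -1.] gap 0.0174 F [-0.  -0.3  0.2] M [ 0.01 -0.01 -0.03]
shift mm in tool axes now [-4.2 -1.6  0.6]
rz needed deg -0.1 (or 179.9) j7 1.41
shift mm in tool axes after turn [-4.2 -1.6  0.6]
crop 253 130
scene
 area 50 px [335.7, 147.3] world [0.4392, 0.2954]  tray-x mm -81.5  pocket# 5.81
 area 21 px [307.9, 169.1] world [0.4737, 0.1583]  tray-x mm -54.9  pocket# 2.33
 area 66 px [357.7, 176.2] world [0.5849, 0.2721]  tray-x mm 62.6  pocket# 5.01
 area 72 px [293.9, 193.7] world [0.5374, 0.0626]  tray-x mm 3.2  pocket# -0.15
 area 67 px [338.4, 193.9] world [0.6115, 0.1756]  tray-x mm 83.6  pocket# 2.57
```

View pics/b3.png

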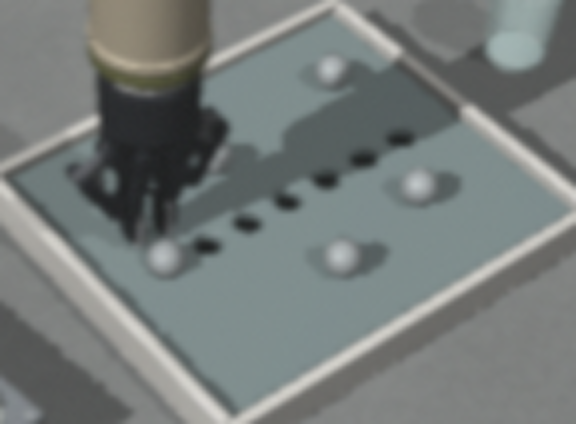

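```bash
sed -i "s/'scene':np.array(\[.0,.001\])/'scene':np.array([-.001,.004])/" m.py; python3 -m handwheel '[{"x":0.01,"y":0,"z":0,"rx":0,"ry":0,"rz":0,"claw":0.6},{"x":0.02,"y":0,"z":-0.02,"rx":0,"ry":0,"rz":0,"claw":0.6},{"x":0.03,"y":0,"z":-0.03,"rx":0,"ry":0,"rz":0,"claw":0.6},{"x":0.02,"y":0,"z":0,"rx":0,"ry":0,"rz":0,"claw":0.6}]'
python3 - <<'E'
from m import *
balls('scene'); balls('top'); plan(.468,.1565,2)
E
```

```text
clock: 13.65
position: [0.4231, 0.0733, 0.1033]
tcp_rot: [0.051, 3.137, 0.002]
contact_force: [-0.4, -0.3, 0.2]
finger_gap: 0.0173
scene
 area 40 px [336.5, 147.6] world [0.4409, 0.2999]  tray-x mm -79.5  pocket# 5.92
 area 58 px [306.1, 168.5] world [0.4673, 0.1583]  tray-x mm -61.3  pocket# 2.34
 area 66 px [357.5, 176.2] world [0.5836, 0.2743]  tray-x mm 61.5  pocket# 5.07
 area 68 px [294.0, 194.0] world [0.5375, 0.0654]  tray-x mm 3.5  pocket# -0.07
 area 67 px [338.5, 194.0] world [0.611, 0.1786]  tray-x mm 83.3  pocket# 2.64
top
 area 68 px [211.8, 209.6] world [0.6117, 0.1762]  tray-x mm 83.9  pocket# 2.58
 area 72 px [177.8, 219.9] world [0.5848, 0.273]  tray-x mm 62.6  pocket# 5.04
 area 66 px [251.1, 235.8] world [0.5339, 0.0655]  tray-x mm -0.2  pocket# -0.07
 area 16 px [169.2, 268.2] world [0.4491, 0.2969]  tray-x mm -71.5  pocket# 5.83
 area 12 px [267.7, 278.8] world [0.4123, 0.0215]  tray-x mm -124.1  pocket# -0.99
push dir -7.8 len 61.9 start TCP [0.4254 0.1624] end TCP [0.504  0.1515] pushing tool -x, travel 79.4
t 13.75 pos [0.4209 0.0732 0.1011] xdir 178.2 zax [-0.     0.001 -1.   ] gap 0.0171 F [-0.8  0.3 -0.8] M [-0.05 -0.02 -0.01]
shift mm in tool axes now [-1.7 89.3  1.2]
rz needed deg 6.0 (or -174.0) j7 1.32
shift mm in tool axes after turn [ 7.7 89.   1.1]
```

```bash
python3 -m handwheel '[{"x":0,"y":0,"z":0,"rx":0,"ry":0,"rz":6,"claw":0.6},{"x":0.004,"y":0.03,"z":0,"rx":0,"ry":0,"rz":0,"claw":0.6},{"x":0.004,"y":0.03,"z":0,"rx":0,"ry":0,"rz":0,"claw":0.6},{"x":0,"y":0.029,"z":0,"rx":0,"ry":0,"rz":0,"claw":0.6},{"x":0,"y":0,"z":0,"rx":0,"ry":0,"rz":0,"claw":0.6},{"x":0,"y":0,"z":0,"rx":0,"ry":0,"rz":0,"claw":0.6}]'
python3 - <<'E'
from m import *
to(.4254,.1624,.05,172.2)
E
```

```text
clock: 14.35
position: [0.4274, 0.1623, 0.1002]
tcp_rot: [-0.213, -3.134, 0.001]
contact_force: [0.2, -0.4, -0.7]
finger_gap: 0.0168
t 14.35 pos [0.4274 0.1623 0.1002] xdir 172.2 zax [-0.001 -0.001 -1.   ] gap 0.0168 F [ 0.2 -0.4 -0.7] M [-0.07  0.06 -0.  ]
shift mm in tool axes now [ 2.  -0.2 50.2]
rz needed deg 0.0 (or -180.0) j7 1.03
shift mm in tool axes after turn [ 2.  -0.2 50.2]
```

```bash
python3 -m handwheel '[{"x":0,"y":0,"z":0.02,"rx":0,"ry":0,"rz":0,"claw":0.6},{"x":0,"y":0,"z":0.02,"rx":0,"ry":0,"rz":0,"claw":0.6},{"x":0,"y":0,"z":0.01,"rx":0,"ry":0,"rz":0,"claw":0.6},{"x":-0.005,"y":0,"z":0,"rx":0,"ry":0,"rz":0,"claw":0.6},{"x":-0.005,"y":0,"z":0,"rx":0,"ry":0,"rz":0,"claw":0.6},{"x":-0.004,"y":0,"z":0,"rx":0,"ry":0,"rz":0,"claw":0.6},{"x":-0.004,"y":0,"z":0,"rx":0,"ry":0,"rz":0,"claw":0.6},{"x":-0.004,"y":0,"z":0,"rx":0,"ry":0,"rz":0,"claw":0.6},{"x":-0.005,"y":0,"z":0,"rx":0,"ry":0,"rz":0,"claw":0.6},{"x":-0.005,"y":0,"z":0,"rx":0,"ry":0,"rz":0,"claw":0.6}]'
python3 -m handwheel '[{"x":-0.006,"y":0,"z":0,"rx":0,"ry":0,"rz":0,"claw":0.6},{"x":-0.005,"y":0,"z":0,"rx":0,"ry":0,"rz":0,"claw":0.6},{"x":-0.004,"y":0,"z":0,"rx":0,"ry":0,"rz":0,"claw":0.6},{"x":-0.003,"y":0,"z":0,"rx":0,"ry":0,"rz":0,"claw":0.6},{"x":0,"y":0,"z":0,"rx":0,"ry":0,"rz":0,"claw":0.6}]'
python3 - <<'E'
from m import *
to(.504,.1515,.05,172.2); balls('scene','pics/b4.png')
E
```

```text
clock: 15.35
position: [0.4599, 0.1578, 0.0508]
tcp_rot: [0.215, 3.134, 0.0]
contact_force: [-0.5, 0.7, 0.5]
finger_gap: 0.0169
clock: 15.85
position: [0.4776, 0.1552, 0.0506]
tcp_rot: [0.216, 3.134, -0.0]
contact_force: [0.1, -0.1, 0.4]
finger_gap: 0.0171
t 15.85 pos [0.4776 0.1552 0.0506] xdir 172.1 zax [ 0. -0. -1.] gap 0.0171 F [ 0.1 -0.1  0.4] M [ 0.02 -0.02  0.01]
shift mm in tool axes now [-26.7  -0.    0.6]
rz needed deg -0.1 (or 179.9) j7 1.11
shift mm in tool axes after turn [-26.7  -0.1   0.6]
crop 252 131
scene
 area 39 px [335.3, 146.7] world [0.4353, 0.2989]  tray-x mm -85.2  pocket# 5.9
 area 71 px [310.5, 175.5] world [0.5005, 0.1523]  tray-x mm -28.5  pocket# 2.15
 area 65 px [357.6, 176.1] world [0.5833, 0.2748]  tray-x mm 61.2  pocket# 5.09
 area 64 px [294.1, 194.2] world [0.5383, 0.0652]  tray-x mm 4.2  pocket# -0.08
 area 67 px [338.4, 194.0] world [0.6107, 0.1784]  tray-x mm 83.0  pocket# 2.64
```

View pics/b4.png

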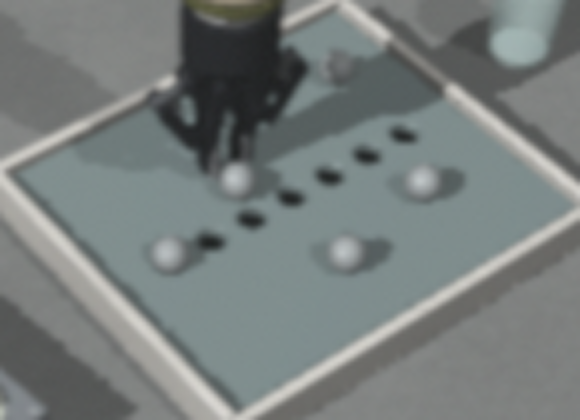

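```bash
python3 -m handwheel '[{"x":-0.003,"y":0,"z":0,"rx":0,"ry":0,"rz":0,"claw":0.6},{"x":-0.004,"y":0,"z":0,"rx":0,"ry":0,"rz":0,"claw":0.6},{"x":-0.004,"y":0,"z":0,"rx":0,"ry":0,"rz":0,"claw":0.6},{"x":-0.003,"y":0,"z":0,"rx":0,"ry":0,"rz":0,"claw":0.6},{"x":-0.003,"y":0,"z":0,"rx":0,"ry":0,"rz":0,"claw":0.6},{"x":-0.002,"y":0,"z":0,"rx":0,"ry":0,"rz":0,"claw":0.6},{"x":0,"y":0,"z":0,"rx":0,"ry":0,"rz":0,"claw":0.6},{"x":0,"y":0,"z":0,"rx":0,"ry":0,"rz":0,"claw":0.6}]'
python3 - <<'E'
from m import *
to(.504,.1515,.05,172.2); balls('scene','pics/b5.png')
E
```

```text
clock: 16.7
position: [0.4959, 0.1527, 0.0506]
tcp_rot: [-0.215, -3.134, 0.0]
contact_force: [0.3, 0.2, 0.1]
finger_gap: 0.0172
t 16.7 pos [0.4959 0.1527 0.0506] xdir 172.1 zax [-0. -0. -1.] gap 0.0172 F [0.3 0.2 0.1] M [ 0.02  0.   -0.01]
shift mm in tool axes now [-8.1 -0.1  0.6]
rz needed deg -0.1 (or 179.9) j7 1.13
shift mm in tool axes after turn [-8.1 -0.1  0.6]
crop 252 131
scene
 area 55 px [335.7, 147.5] world [0.4389, 0.298]  tray-x mm -81.7  pocket# 5.87
 area 67 px [357.6, 176.2] world [0.5837, 0.2748]  tray-x mm 61.6  pocket# 5.08
 area 66 px [314.6, 182.8] world [0.5333, 0.1448]  tray-x mm 3.8  pocket# 1.91
 area 66 px [294.1, 194.1] world [0.538, 0.0654]  tray-x mm 3.9  pocket# -0.07
 area 65 px [338.6, 193.9] world [0.6107, 0.1789]  tray-x mm 83.0  pocket# 2.65
```

View pics/b5.png

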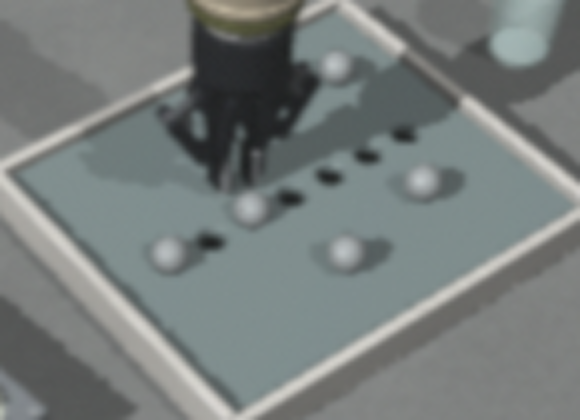

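```bash
python3 -m handwheel '[{"x":0.01,"y":0,"z":0,"rx":0,"ry":0,"rz":0,"claw":0.6},{"x":0.02,"y":0,"z":-0.02,"rx":0,"ry":0,"rz":0,"claw":0.6},{"x":0.03,"y":0,"z":-0.03,"rx":0,"ry":0,"rz":0,"claw":0.6},{"x":0.02,"y":0,"z":0,"rx":0,"ry":0,"rz":0,"claw":0.6}]'
python3 - <<'E'
from m import *
plan(.4395,.2975,6)
balls('scene')
E
```

```text
clock: 17.15
position: [0.4164, 0.1648, 0.1035]
tcp_rot: [0.214, 3.131, 0.004]
contact_force: [0.1, 0.5, 0.1]
finger_gap: 0.0172
push dir 7.3 len 81.2 start TCP [0.3968 0.292 ] end TCP [0.4948 0.3046] pushing tool -x, travel 98.7
t 17.15 pos [0.4164 0.1648 0.1035] xdir 172.2 zax [ 0.004  0.002 -1.   ] gap 0.0172 F [0.1 0.5 0.1] M [0.1  0.01 0.02]
shift mm in tool axes now [ 36.7 123.4   3.8]
rz needed deg -15.1 (or 164.9) j7 1.01
shift mm in tool axes after turn [  3.3 128.7   3.5]
scene
 area 62 px [335.6, 146.9] world [0.4365, 0.2995]  tray-x mm -84.0  pocket# 5.91
 area 66 px [357.5, 176.2] world [0.5833, 0.2746]  tray-x mm 61.2  pocket# 5.08
 area 62 px [314.7, 183.0] world [0.5342, 0.1447]  tray-x mm 4.6  pocket# 1.91
 area 63 px [294.1, 194.2] world [0.5384, 0.065]  tray-x mm 4.3  pocket# -0.09
 area 65 px [338.4, 193.9] world [0.6105, 0.1785]  tray-x mm 82.8  pocket# 2.64
```

```bash
python3 -m handwheel '[{"x":0,"y":0,"z":0,"rx":0,"ry":0,"rz":-8,"claw":0.6},{"x":0,"y":0,"z":0,"rx":0,"ry":0,"rz":-7,"claw":0.6},{"x":0,"y":0.043,"z":0,"rx":0,"ry":0,"rz":0,"claw":0.6},{"x":0,"y":0.043,"z":0,"rx":0,"ry":0,"rz":0,"claw":0.6},{"x":-0.003,"y":0.043,"z":0,"rx":0,"ry":0,"rz":0,"claw":0.6},{"x":0,"y":0,"z":0,"rx":0,"ry":0,"rz":0,"claw":0.6},{"x":0,"y":0,"z":0,"rx":0,"ry":0,"rz":0,"claw":0.6}]'
python3 - <<'E'
from m import *
balls('scene'); balls('top')
to(.403,.293,.05,-172.7)
E
```

```text
clock: 17.9
position: [0.4026, 0.2927, 0.1002]
tcp_rot: [0.2, -3.134, 0.001]
contact_force: [1.1, -1.0, 0.2]
finger_gap: 0.017
scene
 area 51 px [335.8, 147.6] world [0.4395, 0.298]  tray-x mm -81.0  pocket# 5.87
 area 64 px [357.5, 176.2] world [0.5833, 0.2745]  tray-x mm 61.2  pocket# 5.08
 area 61 px [314.6, 183.1] world [0.5344, 0.1441]  tray-x mm 4.8  pocket# 1.89
 area 64 px [294.0, 194.2] world [0.5382, 0.065]  tray-x mm 4.1  pocket# -0.09
 area 65 px [338.4, 193.9] world [0.6105, 0.1784]  tray-x mm 82.8  pocket# 2.64
top
 area 68 px [212.0, 209.7] world [0.6113, 0.1755]  tray-x mm 83.5  pocket# 2.57
 area 71 px [177.7, 219.9] world [0.5847, 0.273]  tray-x mm 62.5  pocket# 5.04
 area 68 px [251.2, 235.6] world [0.5344, 0.0652]  tray-x mm 0.3  pocket# -0.08
 area 68 px [223.1, 238.0] world [0.5297, 0.1449]  tray-x mm 0.2  pocket# 1.92
 area 74 px [169.1, 271.9] world [0.439, 0.2971]  tray-x mm -81.5  pocket# 5.85
 area 159 px [158.1, 284.5] world [0.4049, 0.3275]  tray-x mm -113.8  pocket# 6.66
 area 33 px [176.2, 285.1] world [0.402, 0.2773]  tray-x mm -119.7  pocket# 5.41
t 18.0 pos [0.4035 0.2907 0.1003] xdir -172.9 zax [-0.001 -0.001 -1.   ] gap 0.0172 F [-0.  -0.2 -0.3] M [-0.01 -0.01 -0.02]
shift mm in tool axes now [ 0.2  2.4 50.3]
rz needed deg -0.2 (or 179.8) j7 1.01
shift mm in tool axes after turn [ 0.2  2.3 50.3]
```

```bash
python3 -m handwheel '[{"x":0,"y":0.004,"z":0.02,"rx":0,"ry":0,"rz":0,"claw":0.6},{"x":0,"y":0,"z":0.02,"rx":0,"ry":0,"rz":0,"claw":0.6},{"x":0,"y":0,"z":0.01,"rx":0,"ry":0,"rz":0,"claw":0.6},{"x":-0.004,"y":0,"z":0,"rx":0,"ry":0,"rz":0,"claw":0.6},{"x":-0.004,"y":0,"z":0,"rx":0,"ry":0,"rz":0,"claw":0.6},{"x":-0.004,"y":0,"z":0,"rx":0,"ry":0,"rz":0,"claw":0.6},{"x":-0.004,"y":0,"z":0,"rx":0,"ry":0,"rz":0,"claw":0.6},{"x":-0.005,"y":0,"z":0,"rx":0,"ry":0,"rz":0,"claw":0.6},{"x":-0.006,"y":0,"z":0,"rx":0,"ry":0,"rz":0,"claw":0.6},{"x":-0.006,"y":0,"z":0,"rx":0,"ry":0,"rz":0,"claw":0.6}]'
python3 -m handwheel '[{"x":-0.006,"y":0,"z":0,"rx":0,"ry":0,"rz":0,"claw":0.6},{"x":-0.006,"y":0,"z":0,"rx":0,"ry":0,"rz":0,"claw":0.6},{"x":-0.006,"y":0,"z":0,"rx":0,"ry":0,"rz":0,"claw":0.6},{"x":-0.005,"y":0,"z":0,"rx":0,"ry":0,"rz":0,"claw":0.6},{"x":-0.004,"y":0,"z":0,"rx":0,"ry":0,"rz":0,"claw":0.6},{"x":-0.003,"y":0,"z":0,"rx":0,"ry":0,"rz":0,"claw":0.6},{"x":0,"y":0,"z":0,"rx":0,"ry":0,"rz":0,"claw":0.6}]'
python3 - <<'E'
from m import *
to(.4948,.3046,.05,-172.7); balls('scene','pics/b6.png')
E
```

```text
clock: 19.0
position: [0.4365, 0.3003, 0.0508]
tcp_rot: [-0.196, 3.135, 0.0]
contact_force: [-0.7, -0.4, 0.3]
finger_gap: 0.0174
clock: 19.7
position: [0.4661, 0.3038, 0.0507]
tcp_rot: [-0.195, 3.135, -0.0]
contact_force: [-0.3, -0.4, 0.5]
finger_gap: 0.017
t 19.7 pos [0.4661 0.3038 0.0507] xdir -172.9 zax [ 0. -0. -1.] gap 0.017 F [-0.3 -0.4  0.5] M [-0.   -0.02 -0.03]
shift mm in tool axes now [-28.6  -2.8   0.7]
rz needed deg -0.2 (or 179.8) j7 1.08
shift mm in tool axes after turn [-28.6  -2.9   0.7]
crop 252 131
scene
 area 63 px [347.4, 155.0] world [0.4895, 0.3079]  tray-x mm -30.6  pocket# 6.05
 area 65 px [357.5, 176.2] world [0.5834, 0.2744]  tray-x mm 61.3  pocket# 5.08
 area 57 px [314.8, 183.1] world [0.5345, 0.1445]  tray-x mm 5.0  pocket# 1.9
 area 67 px [294.0, 194.0] world [0.5378, 0.0653]  tray-x mm 3.7  pocket# -0.08
 area 66 px [338.5, 193.9] world [0.6106, 0.1787]  tray-x mm 82.9  pocket# 2.65
```

View pics/b6.png

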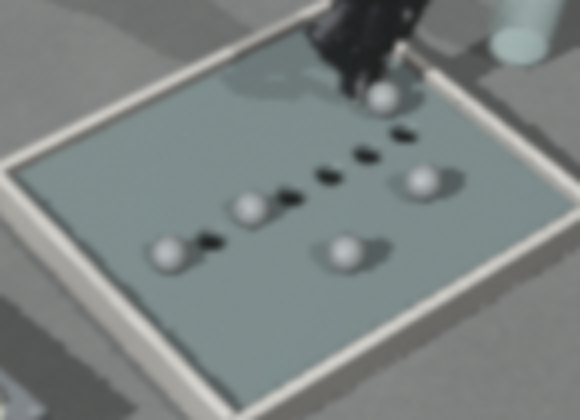

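```bash
python3 -m handwheel '[{"x":-0.002,"y":-0.0005,"z":0,"rx":0,"ry":0,"rz":0,"claw":0.6},{"x":-0.003,"y":-0.001,"z":0,"rx":0,"ry":0,"rz":0,"claw":0.6},{"x":-0.003,"y":-0.001,"z":0,"rx":0,"ry":0,"rz":0,"claw":0.6},{"x":-0.003,"y":-0.001,"z":0,"rx":0,"ry":0,"rz":0,"claw":0.6},{"x":-0.003,"y":-0.001,"z":0,"rx":0,"ry":0,"rz":0,"claw":0.6},{"x":-0.003,"y":-0.001,"z":0,"rx":0,"ry":0,"rz":0,"claw":0.6},{"x":-0.003,"y":-0.0005,"z":0,"rx":0,"ry":0,"rz":0,"claw":0.6},{"x":0,"y":0,"z":0,"rx":0,"ry":0,"rz":0,"claw":0.6},{"x":0,"y":0,"z":0,"rx":0,"ry":0,"rz":0,"claw":0.6}]'
python3 - <<'E'
from m import *
to(.4948,.3046,.05,-172.7); balls('scene')
E
```

```text
clock: 20.65
position: [0.4864, 0.3004, 0.0506]
tcp_rot: [0.195, -3.135, 0.0]
contact_force: [-0.9, -1.2, 0.9]
finger_gap: 0.0169
t 20.65 pos [0.4864 0.3004 0.0506] xdir -172.9 zax [-0. -0. -1.] gap 0.0169 F [-0.9 -1.2  0.9] M [-0.09  0.03  0.04]
shift mm in tool axes now [-8.9  3.2  0.6]
rz needed deg -0.2 (or 179.8) j7 1.1
shift mm in tool axes after turn [-8.9  3.1  0.6]
scene
 area 68 px [352.8, 161.3] world [0.5224, 0.3041]  tray-x mm 2.1  pocket# 5.9
 area 64 px [357.5, 176.2] world [0.5837, 0.2743]  tray-x mm 61.5  pocket# 5.07
 area 62 px [314.6, 183.0] world [0.534, 0.1441]  tray-x mm 4.5  pocket# 1.89
 area 63 px [294.1, 194.2] world [0.5384, 0.0651]  tray-x mm 4.3  pocket# -0.08
 area 63 px [338.6, 194.0] world [0.6109, 0.1787]  tray-x mm 83.3  pocket# 2.65
```

```bash
python3 -m handwheel '[{"x":0.01,"y":0,"z":0,"rx":0,"ry":0,"rz":0,"claw":0.6},{"x":0.01,"y":0,"z":-0.02,"rx":0,"ry":0,"rz":0,"claw":0.6},{"x":0,"y":0,"z":-0.03,"rx":0,"ry":0,"rz":0,"claw":0.6},{"x":0,"y":0,"z":0,"rx":0,"ry":0,"rz":0,"claw":0.6}]'
python3 - <<'E'
from m import *
to(.623,.283,.1,-171.5)
E
```

```text
clock: 21.1
position: [0.4674, 0.2994, 0.1046]
tcp_rot: [-0.197, 3.13, 0.006]
contact_force: [0.9, 0.8, 0.1]
finger_gap: 0.0167
t 21.1 pos [0.4674 0.2994 0.1046] xdir -172.8 zax [ 0.005  0.004 -1.   ] gap 0.0167 F [0.9 0.8 0.1] M [ 0.03 -0.02 -0.02]
shift mm in tool axes now [-152.3  -35.8    5.3]
rz needed deg -1.3 (or 178.7) j7 1.08
shift mm in tool axes after turn [-151.4  -39.2    4.6]
```

```bash
python3 -m handwheel '[{"x":-0.038,"y":-0.01,"z":0,"rx":0,"ry":0,"rz":-1,"claw":0.6},{"x":-0.038,"y":-0.01,"z":0,"rx":0,"ry":0,"rz":0,"claw":0.6},{"x":-0.038,"y":-0.01,"z":0,"rx":0,"ry":0,"rz":0,"claw":0.6},{"x":-0.038,"y":-0.008,"z":0,"rx":0,"ry":0,"rz":0,"claw":0.6},{"x":0,"y":0,"z":0,"rx":0,"ry":0,"rz":0,"claw":0.6},{"x":0,"y":0,"z":0,"rx":0,"ry":0,"rz":0,"claw":0.6}]'
python3 - <<'E'
from m import *
to(.623,.283,.05,-171.5); balls('scene','pics/b7.png')
E
```

```text
clock: 21.7
position: [0.622, 0.2806, 0.0993]
tcp_rot: [0.221, -3.132, 0.001]
contact_force: [-0.4, 0.9, -0.3]
finger_gap: 0.0172
t 21.7 pos [0.622  0.2806 0.0993] xdir -171.9 zax [-0.002 -0.001 -1.   ] gap 0.0172 F [-0.4  0.9 -0.3] M [0.13 0.06 0.01]
shift mm in tool axes now [-1.4  2.3 49.3]
rz needed deg -0.4 (or 179.6) j7 1.27
shift mm in tool axes after turn [-1.4  2.3 49.3]
crop 252 131
scene
 area 49 px [352.3, 161.8] world [0.5234, 0.3015]  tray-x mm 2.9  pocket# 5.84
 area 63 px [357.3, 176.2] world [0.5831, 0.2739]  tray-x mm 60.9  pocket# 5.06
 area 61 px [314.7, 183.1] world [0.5345, 0.1441]  tray-x mm 5.0  pocket# 1.89
 area 65 px [294.1, 194.1] world [0.5379, 0.0655]  tray-x mm 3.9  pocket# -0.07
 area 65 px [338.5, 193.9] world [0.6106, 0.1786]  tray-x mm 82.9  pocket# 2.65
```

View pics/b7.png

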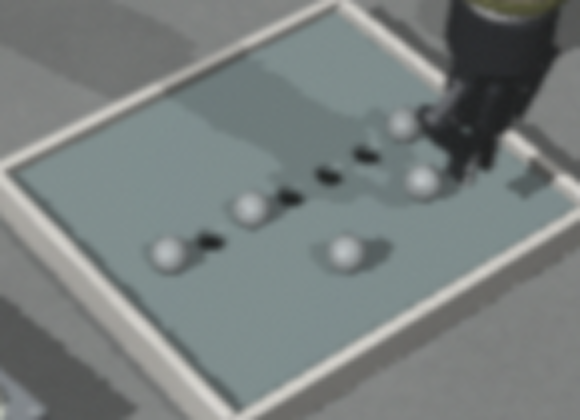

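```bash
python3 -m handwheel '[{"x":0,"y":0.002,"z":0.02,"rx":0,"ry":0,"rz":0,"claw":0.6},{"x":0,"y":0,"z":0.02,"rx":0,"ry":0,"rz":0,"claw":0.6},{"x":0,"y":0,"z":0.009,"rx":0,"ry":0,"rz":0,"claw":0.6},{"x":0.004,"y":0,"z":0,"rx":0,"ry":0,"rz":0,"claw":0.6},{"x":0.004,"y":0,"z":0,"rx":0,"ry":0,"rz":0,"claw":0.6},{"x":0.004,"y":0,"z":0,"rx":0,"ry":0,"rz":0,"claw":0.6},{"x":0.004,"y":0,"z":0,"rx":0,"ry":0,"rz":0,"claw":0.6},{"x":0.004,"y":0,"z":0,"rx":0,"ry":0,"rz":0,"claw":0.6},{"x":0.005,"y":0,"z":0,"rx":0,"ry":0,"rz":0,"claw":0.6},{"x":0.005,"y":0,"z":0,"rx":0,"ry":0,"rz":0,"claw":0.6}]'
python3 -m handwheel '[{"x":0.005,"y":0,"z":0,"rx":0,"ry":0,"rz":0,"claw":0.6},{"x":0.005,"y":0,"z":0,"rx":0,"ry":0,"rz":0,"claw":0.6},{"x":0.003,"y":0,"z":0,"rx":0,"ry":0,"rz":0,"claw":0.6},{"x":0.002,"y":0,"z":0,"rx":0,"ry":0,"rz":0,"claw":0.6},{"x":0,"y":0,"z":0,"rx":0,"ry":0,"rz":0,"claw":0.6}]'
python3 - <<'E'
from m import *
to(.5475,.272,.05,-171.5); balls('scene','pics/b8.png')
E
```

```text
clock: 22.75
position: [0.5919, 0.2788, 0.0518]
tcp_rot: [-0.223, 3.134, 0.0]
contact_force: [0.2, -0.0, -0.1]
finger_gap: 0.0172
clock: 23.25
position: [0.5771, 0.2768, 0.0516]
tcp_rot: [0.223, -3.133, 0.0]
contact_force: [0.4, -0.1, -0.5]
finger_gap: 0.0166
t 23.25 pos [0.5771 0.2768 0.0516] xdir -171.8 zax [-0. -0. -1.] gap 0.0166 F [ 0.4 -0.1 -0.5] M [ 0.03 -0.06  0.02]
shift mm in tool axes now [30.  -0.5  1.7]
rz needed deg -0.3 (or 179.7) j7 1.25
shift mm in tool axes after turn [30.  -0.3  1.6]
crop 252 131
scene
 area 13 px [348.9, 172.2] world [0.555, 0.2627]  tray-x mm 32.2  pocket# 4.82
 area 62 px [314.7, 183.0] world [0.5344, 0.1443]  tray-x mm 4.9  pocket# 1.9
 area 64 px [294.0, 194.2] world [0.5382, 0.065]  tray-x mm 4.1  pocket# -0.09
 area 65 px [338.4, 194.0] world [0.6108, 0.1783]  tray-x mm 83.1  pocket# 2.64
```

View pics/b8.png

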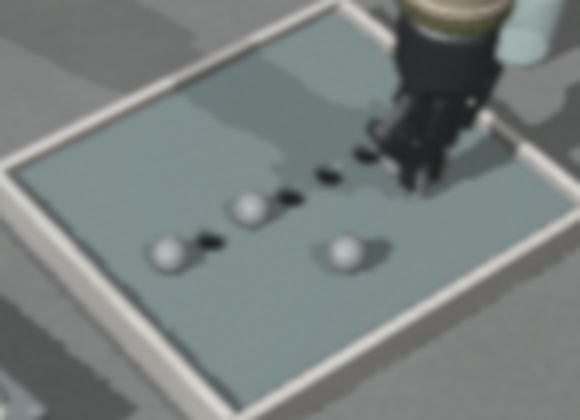

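```bash
python3 -m handwheel '[{"x":0.002,"y":-0.001,"z":0,"rx":0,"ry":0,"rz":0,"claw":0.6},{"x":0.004,"y":0,"z":0,"rx":0,"ry":0,"rz":0,"claw":0.6},{"x":0.004,"y":0,"z":0,"rx":0,"ry":0,"rz":0,"claw":0.6},{"x":0.003,"y":0,"z":0,"rx":0,"ry":0,"rz":0,"claw":0.6},{"x":0.003,"y":0,"z":0,"rx":0,"ry":0,"rz":0,"claw":0.6},{"x":0.003,"y":0,"z":0,"rx":0,"ry":0,"rz":0,"claw":0.6},{"x":0.003,"y":0,"z":0,"rx":0,"ry":0,"rz":0,"claw":0.6},{"x":0,"y":0,"z":0,"rx":0,"ry":0,"rz":0,"claw":0.6}]'
python3 - <<'E'
from m import *
to(.5475,.272,.05,-171.5); balls('scene','pics/b9.png')
E
```

```text
clock: 24.1
position: [0.5553, 0.2727, 0.0517]
tcp_rot: [0.223, -3.133, 0.0]
contact_force: [0.4, -1.1, 0.3]
finger_gap: 0.0168
t 24.1 pos [0.5553 0.2727 0.0517] xdir -171.8 zax [-0. -0. -1.] gap 0.0168 F [ 0.4 -1.1  0.3] M [ 0.01  0.01 -0.  ]
shift mm in tool axes now [7.8 0.4 1.7]
rz needed deg -0.3 (or 179.7) j7 1.24
shift mm in tool axes after turn [7.8 0.5 1.7]
crop 252 131
scene
 area 28 px [342.2, 167.9] world [0.5279, 0.2568]  tray-x mm 4.8  pocket# 4.72
 area 61 px [314.8, 183.0] world [0.5345, 0.1446]  tray-x mm 4.9  pocket# 1.91
 area 65 px [294.2, 194.1] world [0.5381, 0.0656]  tray-x mm 4.1  pocket# -0.07
 area 65 px [338.6, 193.9] world [0.6107, 0.179]  tray-x mm 83.1  pocket# 2.65
```

View pics/b9.png

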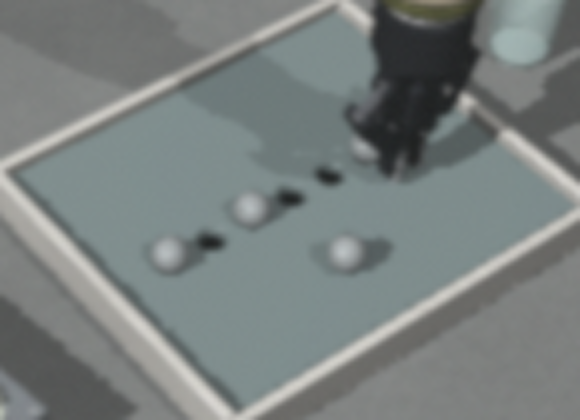

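```bash
python3 -m handwheel '[{"x":-0.01,"y":0,"z":0,"rx":0,"ry":0,"rz":0,"claw":0.6},{"x":-0.01,"y":0,"z":-0.02,"rx":0,"ry":0,"rz":0,"claw":0.6},{"x":0,"y":0,"z":-0.03,"rx":0,"ry":0,"rz":0,"claw":0.6},{"x":0,"y":0,"z":0,"rx":0,"ry":0,"rz":0,"claw":0.6}]'
python3 - <<'E'
from m import *
to(.648,.1765,.1,175.5)
E
```

```text
clock: 24.55
position: [0.5791, 0.2765, 0.1062]
tcp_rot: [-0.221, 3.127, 0.004]
contact_force: [0.6, -0.1, 0.4]
finger_gap: 0.0171
t 24.55 pos [0.5791 0.2765 0.1062] xdir -171.9 zax [ 0.007  0.003 -1.   ] gap 0.0171 F [ 0.6 -0.1  0.4] M [ 0.04 -0.02  0.01]
shift mm in tool axes now [ -54.1 -108.7    6.4]
rz needed deg 12.6 (or -167.4) j7 1.25
shift mm in tool axes after turn [-76.5 -94.3   6.2]
```

```bash
python3 -m handwheel '[{"x":0,"y":0,"z":0,"rx":0,"ry":0,"rz":8,"claw":0.6},{"x":0,"y":0,"z":0,"rx":0,"ry":0,"rz":4.6,"claw":0.6},{"x":-0.038,"y":0,"z":0,"rx":0,"ry":0,"rz":0,"claw":0.6},{"x":-0.038,"y":-0.03,"z":0,"rx":0,"ry":0,"rz":0,"claw":0.6},{"x":0,"y":-0.032,"z":0,"rx":0,"ry":0,"rz":0,"claw":0.6},{"x":0,"y":-0.032,"z":0,"rx":0,"ry":0,"rz":0,"claw":0.6},{"x":0,"y":0,"z":0,"rx":0,"ry":0,"rz":0,"claw":0.6},{"x":0,"y":0,"z":0,"rx":0,"ry":0,"rz":0,"claw":0.6}]'
python3 - <<'E'
from m import *
to(.648,.1765,.05,175.5); balls('scene','pics/b10.png'); balls('top')
E
```

```text
clock: 25.35
position: [0.6447, 0.1744, 0.1015]
tcp_rot: [0.126, 3.139, -0.001]
contact_force: [-0.2, 0.2, 0.1]
finger_gap: 0.0172
t 25.35 pos [0.6447 0.1744 0.1015] xdir 175.4 zax [ 0. -0. -1.] gap 0.0172 F [-0.2  0.2  0.1] M [0.03 0.   0.04]
shift mm in tool axes now [-3.1  2.3 51.5]
rz needed deg -0.1 (or 179.9) j7 1.24
shift mm in tool axes after turn [-3.1  2.3 51.5]
crop 252 131
scene
 area 57 px [343.4, 144.6] world [0.4415, 0.3287]  tray-x mm -77.3  pocket# 6.64
 area 16 px [348.8, 153.1] world [0.4846, 0.3174]  tray-x mm -34.9  pocket# 6.29
 area 54 px [314.0, 182.9] world [0.5325, 0.1429]  tray-x mm 2.9  pocket# 1.87
 area 58 px [338.3, 194.3] world [0.6117, 0.1772]  tray-x mm 83.9  pocket# 2.61
 area 64 px [294.1, 194.1] world [0.5382, 0.0653]  tray-x mm 4.1  pocket# -0.08
top
 area 22 px [223.8, 191.6] world [0.6628, 0.1414]  tray-x mm 132.8  pocket# 1.64
 area 57 px [161.1, 198.9] world [0.6462, 0.3205]  tray-x mm 126.7  pocket# 6.14
 area 70 px [251.3, 235.9] world [0.5337, 0.065]  tray-x mm -0.4  pocket# -0.08
 area 57 px [165.6, 243.1] world [0.5197, 0.3072]  tray-x mm -0.4  pocket# 5.99
```

View pics/b10.png

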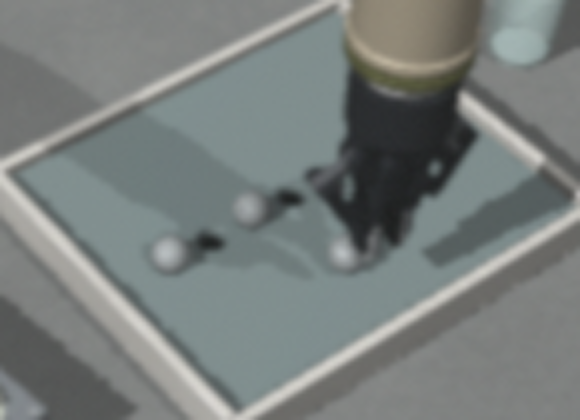

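```bash
python3 -m handwheel '[{"x":-0.003,"y":0.002,"z":0.02,"rx":0,"ry":0,"rz":0,"claw":0.6},{"x":0,"y":0,"z":0.02,"rx":0,"ry":0,"rz":0,"claw":0.6},{"x":0,"y":0,"z":0.01,"rx":0,"ry":0,"rz":0,"claw":0.6},{"x":0.004,"y":0,"z":0,"rx":0,"ry":0,"rz":0,"claw":0.6},{"x":0.004,"y":0,"z":0,"rx":0,"ry":0,"rz":0,"claw":0.6},{"x":0.004,"y":0,"z":0,"rx":0,"ry":0,"rz":0,"claw":0.6},{"x":0.004,"y":0,"z":0,"rx":0,"ry":0,"rz":0,"claw":0.6},{"x":0.005,"y":0,"z":0,"rx":0,"ry":0,"rz":0,"claw":0.6},{"x":0.005,"y":0,"z":0,"rx":0,"ry":0,"rz":0,"claw":0.6},{"x":0.006,"y":0,"z":0,"rx":0,"ry":0,"rz":0,"claw":0.6}]'
python3 -m handwheel '[{"x":0.006,"y":0,"z":0,"rx":0,"ry":0,"rz":0,"claw":0.6},{"x":0.006,"y":0,"z":0,"rx":0,"ry":0,"rz":0,"claw":0.6},{"x":0.006,"y":0,"z":0,"rx":0,"ry":0,"rz":0,"claw":0.6},{"x":0.005,"y":0,"z":0,"rx":0,"ry":0,"rz":0,"claw":0.6},{"x":0.004,"y":0,"z":0,"rx":0,"ry":0,"rz":0,"claw":0.6},{"x":0.002,"y":0,"z":0,"rx":0,"ry":0,"rz":0,"claw":0.6},{"x":0,"y":0,"z":0,"rx":0,"ry":0,"rz":0,"claw":0.6}]'
python3 - <<'E'
from m import *
to(.5505,.186,.05,175.5); balls('scene','pics/b11.png'); balls('top','pics/b11t.png')
E
```

```text
clock: 26.45
position: [0.615, 0.1801, 0.0519]
tcp_rot: [0.122, 3.139, 0.0]
contact_force: [0.9, -0.2, 0.3]
finger_gap: 0.0173
clock: 27.15
position: [0.5861, 0.1824, 0.0517]
tcp_rot: [-0.122, -3.139, 0.0]
contact_force: [-0.5, 0.1, -0.1]
finger_gap: 0.0173
t 27.15 pos [0.5861 0.1824 0.0517] xdir 175.5 zax [-0. -0. -1.] gap 0.0173 F [-0.5  0.1 -0.1] M [-0.07 -0.02 -0.  ]
shift mm in tool axes now [35.8  0.8  1.7]
rz needed deg 0.0 (or -180.0) j7 1.2
shift mm in tool axes after turn [35.8  0.8  1.7]
crop 252 131
scene
 area 217 px [336.6, 144.2] world [0.4277, 0.3105]  tray-x mm -92.1  pocket# 6.2
 area 53 px [314.0, 182.8] world [0.5323, 0.1431]  tray-x mm 2.8  pocket# 1.87
 area 63 px [294.0, 194.2] world [0.5382, 0.0649]  tray-x mm 4.1  pocket# -0.09
crop 144 182
top
 area 34 px [223.5, 215.8] world [0.593, 0.1429]  tray-x mm 63.3  pocket# 1.78
 area 64 px [251.1, 235.8] world [0.5341, 0.0656]  tray-x mm 0.0  pocket# -0.07
 area 57 px [223.7, 238.3] world [0.5289, 0.1433]  tray-x mm -0.7  pocket# 1.88
 area 28 px [164.2, 243.5] world [0.5187, 0.3112]  tray-x mm -1.2  pocket# 6.09
```

View pics/b11.png

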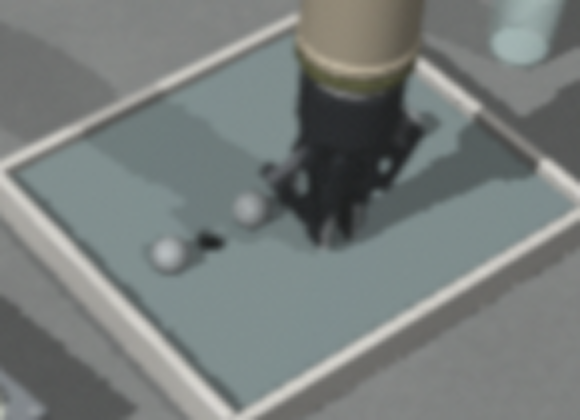

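View pics/b11t.png

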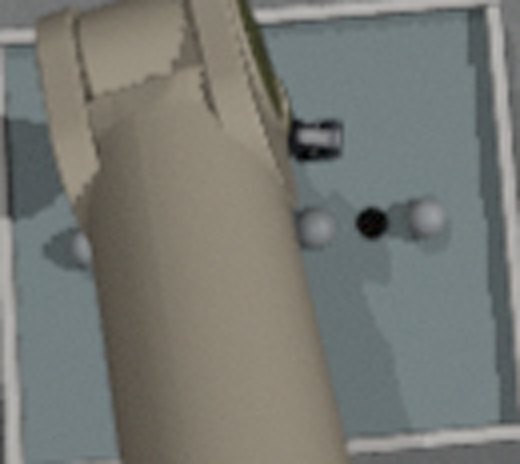

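```bash
python3 -m handwheel '[{"x":0.003,"y":0,"z":0,"rx":0,"ry":0,"rz":0,"claw":0.6},{"x":0.004,"y":0,"z":0,"rx":0,"ry":0,"rz":0,"claw":0.6},{"x":0.004,"y":0,"z":0,"rx":0,"ry":0,"rz":0,"claw":0.6},{"x":0.004,"y":0,"z":0,"rx":0,"ry":0,"rz":0,"claw":0.6},{"x":0.003,"y":0,"z":0,"rx":0,"ry":0,"rz":0,"claw":0.6},{"x":0.003,"y":0,"z":0,"rx":0,"ry":0,"rz":0,"claw":0.6},{"x":0.003,"y":0,"z":0,"rx":0,"ry":0,"rz":0,"claw":0.6},{"x":0.003,"y":0,"z":0,"rx":0,"ry":0,"rz":0,"claw":0.6},{"x":0,"y":0,"z":0,"rx":0,"ry":0,"rz":0,"claw":0.6}]'
python3 -m handwheel '[{"x":-0.01,"y":0,"z":0,"rx":0,"ry":0,"rz":0,"claw":0.6},{"x":-0.01,"y":0,"z":-0.02,"rx":0,"ry":0,"rz":0,"claw":0.6},{"x":0,"y":0,"z":-0.04,"rx":0,"ry":0,"rz":0,"claw":0.6},{"x":-0.02,"y":-0.04,"z":-0.04,"rx":0,"ry":0,"rz":0,"claw":0.6},{"x":-0.01,"y":-0.05,"z":0,"rx":0,"ry":0,"rz":0,"claw":0.6},{"x":0,"y":-0.05,"z":0,"rx":0,"ry":0,"rz":0,"claw":0.6},{"x":0,"y":-0.05,"z":0,"rx":0,"ry":0,"rz":0,"claw":0.6},{"x":0,"y":-0.05,"z":0,"rx":0,"ry":0,"rz":0,"claw":0.6}]'
python3 - <<'E'
from m import *
to(.581,-.162,.19,175.5); balls('scene','pics/b12.png'); balls('top','pics/b12t.png')
E
```

```text
clock: 28.15
position: [0.559, 0.1846, 0.0516]
tcp_rot: [-0.122, -3.139, -0.0]
contact_force: [-0.7, -0.0, 0.6]
finger_gap: 0.0169
clock: 28.95
position: [0.5881, -0.0533, 0.1454]
tcp_rot: [0.122, 3.138, -0.001]
contact_force: [0.2, 0.8, -0.2]
finger_gap: 0.0168
t 28.95 pos [ 0.5881 -0.0533  0.1454] xdir 175.5 zax [ 0.001 -0.    -1.   ] gap 0.0168 F [ 0.2  0.8 -0.2] M [-0.03 -0.04  0.03]
shift mm in tool axes now [  -1.4 -108.9  -44.6]
rz needed deg 0.0 (or -180.0) j7 1.6
shift mm in tool axes after turn [  -1.4 -108.9  -44.6]
crop 252 131
scene
 area 48 px [352.6, 161.5] world [0.5229, 0.3029]  tray-x mm 2.5  pocket# 5.87
 area 56 px [343.6, 166.9] world [0.5269, 0.2633]  tray-x mm 4.2  pocket# 4.88
 area 61 px [324.5, 177.5] world [0.5318, 0.1839]  tray-x mm 4.6  pocket# 2.89
 area 63 px [314.7, 183.0] world [0.5342, 0.1444]  tray-x mm 4.6  pocket# 1.9
 area 65 px [294.0, 194.1] world [0.5379, 0.0651]  tray-x mm 3.8  pocket# -0.08
crop 144 182
top
 area 67 px [251.2, 235.8] world [0.534, 0.0653]  tray-x mm -0.0  pocket# -0.07
 area 66 px [208.9, 239.3] world [0.5272, 0.185]  tray-x mm 0.0  pocket# 2.93
 area 65 px [223.0, 238.0] world [0.5299, 0.1452]  tray-x mm 0.4  pocket# 1.93
 area 66 px [180.7, 241.8] world [0.5223, 0.2648]  tray-x mm -0.3  pocket# 4.92
 area 56 px [166.5, 243.7] world [0.5181, 0.3047]  tray-x mm -2.2  pocket# 5.93
```

View pics/b12.png

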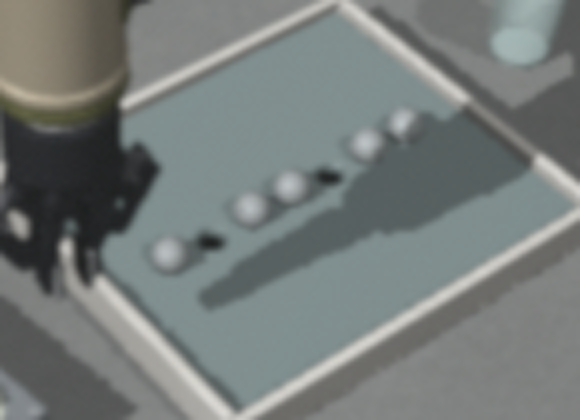

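View pics/b12t.png

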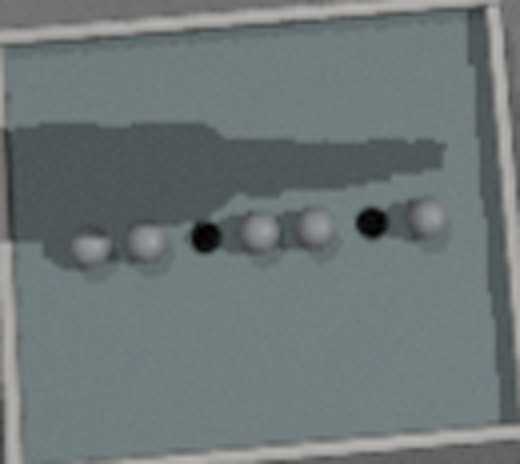

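```bash
cat >> m.py <<'E'
def ortho(n,cx,cy,z,half=.06,res=.0003,bias=(0,0)):
    c=cam(n); N=int(2*half/res); mx=np.zeros((N,N),np.float32); my=mx.copy()
    for i in range(N):
        for j in range(N):
            mx[i,j],my[i,j]=w2px(c,(cx+half-i*res-bias[0],cy+half-j*res-bias[1],z))
    return cv2.remap(c['color'],mx,my,cv2.INTER_CUBIC)
E
python3 - <<'E'
from m import *
a=ortho('top',.581,-.1643,.062); b=ortho('scene',.5864,-.1668,.062)
im=np.hstack([a,b])
for k in (0,400):
    cv2.circle(im,(k+200,200),int(36/.3),(0,0,255),1); cv2.circle(im,(k+200,200),2,(0,0,255),-1)
cv2.imwrite('pics/d0.png',im)
E
```

```text
(no output)
```

View pics/d0.png

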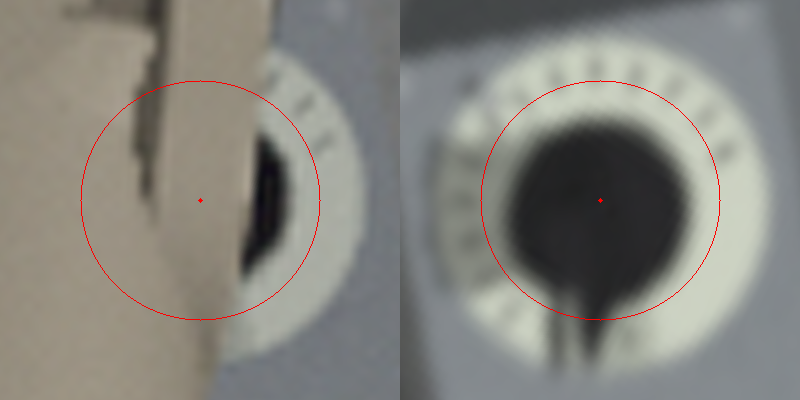

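Run:
```python
from m import *
import m
c=cam('top'); c['color']=cv2.imread('pics/t5.png'); m.cam=lambda n:c
a=ortho('top',.581,-.1643,.062); b=ortho('top',.581,-.1643,.096)
im=np.hstack([a,b])
for k in (0,400):
    cv2.circle(im,(k+200,200),int(36/.3),(0,0,255),1); cv2.circle(im,(k+200,200),2,(0,0,255),-1)
cv2.imwrite('pics/d1.png',im)
```

```text
(no output)
```

View pics/d1.png

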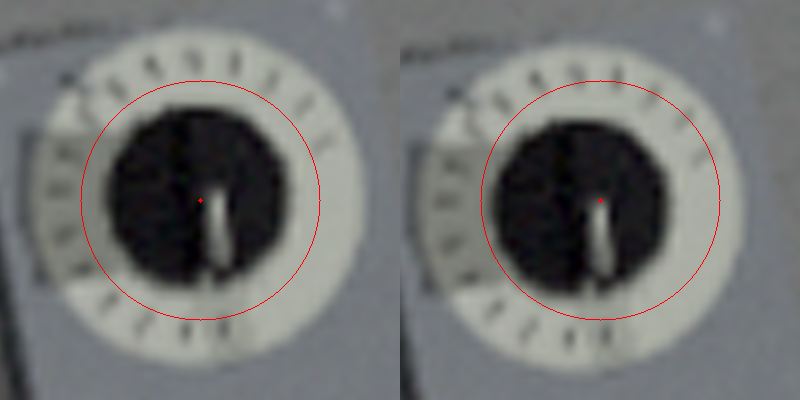

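```bash
python3 -m handwheel '[{"x":0.002,"y":-0.035,"z":0,"rx":0,"ry":0,"rz":0,"claw":0.05},{"x":0.002,"y":-0.035,"z":0,"rx":0,"ry":0,"rz":0,"claw":0.05},{"x":0,"y":-0.038,"z":0,"rx":0,"ry":0,"rz":0,"claw":0.05},{"x":0,"y":0,"z":0.01,"rx":0,"ry":0,"rz":-8.5,"claw":0.05},{"x":0,"y":0,"z":0,"rx":0,"ry":0,"rz":0,"claw":0.05},{"x":0,"y":0,"z":0,"rx":0,"ry":0,"rz":0,"claw":0.05}]'
python3 - <<'E'
from m import *
to(.583,-.164,.086,-176)
E
```

```text
clock: 29.8
position: [0.576, -0.1557, 0.1347]
tcp_rot: [0.11, -3.139, -0.002]
contact_force: [0.3, 0.5, -0.3]
finger_gap: 0.0405
t 29.8 pos [ 0.576  -0.1557  0.1347] xdir -176.0 zax [-0.001  0.001 -1.   ] gap 0.0405 F [ 0.3  0.5 -0.3] M [-0.03 -0.05  0.03]
shift mm in tool axes now [-6.5 -8.8 48.7]
rz needed deg 0.0 (or -180.0) j7 1.94
shift mm in tool axes after turn [-6.4 -8.8 48.7]
```

```bash
python3 -m handwheel '[{"x":-0.006,"y":-0.008,"z":0,"rx":0,"ry":0,"rz":0,"claw":0.05},{"x":0,"y":0,"z":0.01,"rx":0,"ry":0,"rz":0,"claw":0.05},{"x":0,"y":0,"z":0.015,"rx":0,"ry":0,"rz":0,"claw":0.05},{"x":0,"y":0,"z":0.013,"rx":0,"ry":0,"rz":0,"claw":0.05},{"x":0,"y":0,"z":0.01,"rx":0,"ry":0,"rz":0,"claw":0.05},{"x":0,"y":0,"z":0,"rx":0,"ry":0,"rz":0,"claw":0.05}]'
python3 - <<'E'
from m import *
to(.583,-.164,.086,-176)
c=cam('scene'); a=c['color'][170:270,175:305]; cv2.imwrite('pics/s6.png',cv2.resize(a,None,fx=5,fy=5,interpolation=cv2.INTER_CUBIC))
balls('scene')
E
```

```text
clock: 30.4
position: [0.5804, -0.1652, 0.0845]
tcp_rot: [0.111, -3.136, -0.001]
contact_force: [-0.8, 0.1, -0.1]
finger_gap: 0.0407
t 30.4 pos [ 0.5804 -0.1652  0.0845] xdir -176.0 zax [-0.004  0.001 -1.   ] gap 0.0407 F [-0.8  0.1 -0.1] M [ 0.   -0.02 -0.02]
shift mm in tool axes now [-2.7  1.  -1.5]
rz needed deg 0.0 (or -180.0) j7 1.96
shift mm in tool axes after turn [-2.7  1.  -1.5]
scene
 area 25 px [354.1, 160.4] world [0.5215, 0.3103]  tray-x mm 1.6  pocket# 6.06
 area 25 px [344.8, 165.6] world [0.5239, 0.2703]  tray-x mm 1.7  pocket# 5.06
 area 35 px [324.6, 176.2] world [0.5271, 0.1877]  tray-x mm 0.1  pocket# 2.99
 area 34 px [315.1, 181.5] world [0.5295, 0.1492]  tray-x mm 0.3  pocket# 2.03
 area 38 px [293.9, 192.8] world [0.5334, 0.0677]  tray-x mm -0.5  pocket# -0.01
```

View pics/s6.png

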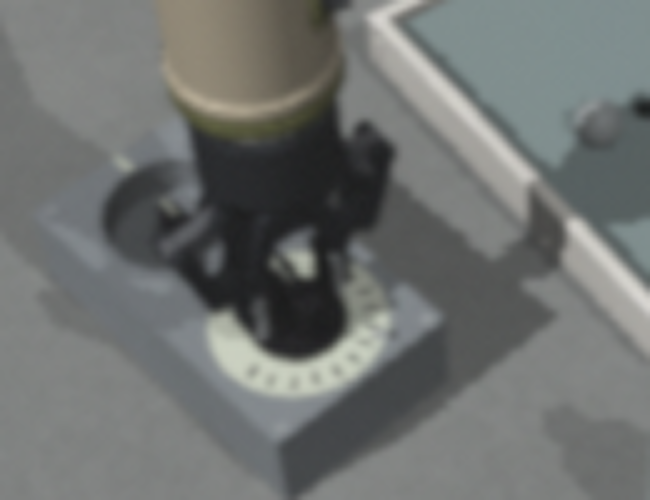

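```bash
python3 -m handwheel '[{"x":-0.002,"y":0.001,"z":-0.002,"rx":0,"ry":0,"rz":0,"claw":0.3},{"x":0,"y":0,"z":0,"rx":0,"ry":0,"rz":0,"claw":0.45},{"x":0,"y":0,"z":0,"rx":0,"ry":0,"rz":0,"claw":0.55},{"x":0,"y":0,"z":0,"rx":0,"ry":0,"rz":0,"claw":0.6},{"x":0,"y":0,"z":0,"rx":0,"ry":0,"rz":0,"claw":0.65},{"x":0,"y":0,"z":0,"rx":0,"ry":0,"rz":0,"claw":0.7},{"x":0,"y":0,"z":0,"rx":0,"ry":0,"rz":0,"claw":0.74},{"x":0,"y":0,"z":0,"rx":0,"ry":0,"rz":0,"claw":0.74}]'
python3 - <<'E'
from m import *
to(.583,-.164,.086,47.5)
E
```

```text
clock: 31.3
position: [0.5839, -0.1644, 0.0893]
tcp_rot: [-0.111, 3.139, 0.0]
contact_force: [-1.4, 1.5, 4.4]
finger_gap: 0.0128
t 31.3 pos [ 0.5839 -0.1644  0.0893] xdir -175.9 zax [ 0.  0. -1.] gap 0.0128 F [-1.4  1.5  4.4] M [ 0.39  0.35 -0.02]
shift mm in tool axes now [0.9 0.4 3.3]
rz needed deg 136.6 (or -43.4) j7 1.96
shift mm in tool axes after turn [-0.4 -0.9  3.3]
```

```bash
python3 -m handwheel '[{"x":0,"y":0,"z":0,"rx":0,"ry":0,"rz":4,"claw":0.74},{"x":0,"y":0,"z":0,"rx":0,"ry":0,"rz":8,"claw":0.74},{"x":0,"y":0,"z":0,"rx":0,"ry":0,"rz":8,"claw":0.74},{"x":0,"y":0,"z":0,"rx":0,"ry":0,"rz":8,"claw":0.74},{"x":0,"y":0,"z":0,"rx":0,"ry":0,"rz":8,"claw":0.74},{"x":0,"y":0,"z":0,"rx":0,"ry":0,"rz":8,"claw":0.74},{"x":0,"y":0,"z":0,"rx":0,"ry":0,"rz":8,"claw":0.74},{"x":0,"y":0,"z":0,"rx":0,"ry":0,"rz":8,"claw":0.74},{"x":0,"y":0,"z":0,"rx":0,"ry":0,"rz":4,"claw":0.74}]'
python3 - <<'E'
from m import *
to(.583,-.164,.086,47.5)
E
```

```text
clock: 32.2
position: [0.5832, -0.1658, 0.0893]
tcp_rot: [-1.578, -2.716, 0.002]
contact_force: [-3.9, -1.2, 6.7]
finger_gap: 0.0129
t 32.2 pos [ 0.5832 -0.1658  0.0893] xdir 119.7 zax [-0.001 -0.001 -1.   ] gap 0.0129 F [-3.9 -1.2  6.7] M [-0.3   0.85  0.05]
shift mm in tool axes now [1.7 0.7 3.3]
rz needed deg 72.2 (or -107.8) j7 0.93
shift mm in tool axes after turn [ 1.2 -1.4  3.3]
```

```bash
python3 -m handwheel '[{"x":0,"y":0,"z":0,"rx":0,"ry":0,"rz":4,"claw":0.74},{"x":0,"y":0,"z":0,"rx":0,"ry":0,"rz":8,"claw":0.74},{"x":0,"y":0,"z":0,"rx":0,"ry":0,"rz":8,"claw":0.74},{"x":0,"y":0,"z":0,"rx":0,"ry":0,"rz":8,"claw":0.74},{"x":0,"y":0,"z":0,"rx":0,"ry":0,"rz":8,"claw":0.74},{"x":0,"y":0,"z":0,"rx":0,"ry":0,"rz":8,"claw":0.74},{"x":0,"y":0,"z":0,"rx":0,"ry":0,"rz":8,"claw":0.74},{"x":0,"y":0,"z":0,"rx":0,"ry":0,"rz":8,"claw":0.74},{"x":0,"y":0,"z":0,"rx":0,"ry":0,"rz":8,"claw":0.74},{"x":0,"y":0,"z":0,"rx":0,"ry":0,"rz":4,"claw":0.74}]'
python3 -m handwheel '[{"x":0,"y":0,"z":0,"rx":0,"ry":0,"rz":0,"claw":0.74},{"x":0,"y":0,"z":0,"rx":0,"ry":0,"rz":0,"claw":0.74}]'
python3 - <<'E'
from m import *
to(.583,-.164,.086,47.5)
E
```

```text
clock: 33.2
position: [0.5815, -0.1657, 0.0893]
tcp_rot: [-2.872, -1.268, 0.006]
contact_force: [-11.5, 0.8, 13.5]
finger_gap: 0.0128
clock: 33.4
position: [0.5815, -0.1657, 0.0893]
tcp_rot: [-2.869, -1.276, 0.006]
contact_force: [-11.1, 1.0, 13.6]
finger_gap: 0.0126
t 33.4 pos [ 0.5815 -0.1657  0.0893] xdir 47.9 zax [-0.004  0.    -1.   ] gap 0.0126 F [-11.1   1.   13.6] M [ 0.23  2.58 -0.01]
shift mm in tool axes now [ 2.3 -0.   3.3]
rz needed deg 0.4 (or -179.6) j7 -0.19
shift mm in tool axes after turn [ 2.3 -0.   3.3]
```

Release, rise clear and look from above.

```bash
python3 -m handwheel '[{"x":0,"y":0,"z":0,"rx":0,"ry":0,"rz":0,"claw":0.6},{"x":0,"y":0,"z":0,"rx":0,"ry":0,"rz":0,"claw":0.4},{"x":0,"y":0,"z":0,"rx":0,"ry":0,"rz":0,"claw":0.1},{"x":0,"y":0,"z":-0.01,"rx":0,"ry":0,"rz":0,"claw":0.05},{"x":0,"y":0,"z":-0.04,"rx":0,"ry":0,"rz":0,"claw":0.05},{"x":0,"y":0,"z":-0.05,"rx":0,"ry":0,"rz":0,"claw":0.05},{"x":0,"y":0,"z":-0.03,"rx":0,"ry":0,"rz":0,"claw":0.05}]'
python3 - <<'E'
from m import *
to(.55,-.35,.22,47.5)
E
```

```text
clock: 34.1
position: [0.5847, -0.1655, 0.2235]
tcp_rot: [2.867, 1.277, 0.005]
contact_force: [0.6, -0.3, 0.5]
finger_gap: 0.0407
t 34.1 pos [ 0.5847 -0.1655  0.2235] xdir 48.0 zax [ 0.004 -0.001 -1.   ] gap 0.0407 F [ 0.6 -0.3  0.5] M [-0.   -0.04  0.  ]
shift mm in tool axes now [-160.4   97.7    3.6]
rz needed deg 0.5 (or -179.5) j7 -0.26
shift mm in tool axes after turn [-159.5   99.1    3.5]
```

```bash
python3 -m handwheel '[{"x":-0.04,"y":0.024,"z":0,"rx":0,"ry":0,"rz":0,"claw":0.05},{"x":-0.04,"y":0.024,"z":0,"rx":0,"ry":0,"rz":0,"claw":0.05},{"x":-0.04,"y":0.024,"z":0,"rx":0,"ry":0,"rz":0,"claw":0.05},{"x":-0.04,"y":0.024,"z":0,"rx":0,"ry":0,"rz":0,"claw":0.05},{"x":0,"y":0,"z":0,"rx":0,"ry":0,"rz":0,"claw":0.05},{"x":0,"y":0,"z":0,"rx":0,"ry":0,"rz":0,"claw":0.05}]'
python3 - <<'E'
from m import *
import m
balls('scene'); balls('top')
a=ortho('top',.581,-.1643,.062); b=ortho('top',.581,-.1643,.096); d=ortho('scene',.5864,-.1668,.062); e=ortho('scene',.5864,-.1668,.096)
f=ortho('top',.472,-.187,.057); g=ortho('scene',.4776,-.1887,.057)
im=np.vstack([np.hstack([cv2.resize(x,(266,266)) for x in r]) for r in ([a,b,f],[d,e,g])])
cv2.imwrite('pics/d2.png',im)
cv2.imwrite('pics/d3.png',np.hstack([a,b])); cv2.imwrite('pics/d4.png',np.hstack([f,g]))
E
```

```text
clock: 34.7
position: [0.5471, -0.3499, 0.2197]
tcp_rot: [2.871, 1.273, -0.001]
contact_force: [0.4, 0.8, -1.0]
finger_gap: 0.0406
scene
 area 26 px [354.0, 160.5] world [0.5216, 0.3099]  tray-x mm 1.7  pocket# 6.05
 area 24 px [344.9, 165.7] world [0.5245, 0.2702]  tray-x mm 2.2  pocket# 5.06
 area 29 px [325.7, 176.3] world [0.5296, 0.1901]  tray-x mm 2.7  pocket# 3.05
 area 29 px [315.4, 181.6] world [0.5306, 0.1499]  tray-x mm 1.4  pocket# 2.04
 area 33 px [295.2, 193.1] world [0.5365, 0.0705]  tray-x mm 2.7  pocket# 0.05
top
 area 13 px [206.6, 239.4] world [0.5271, 0.1916]  tray-x mm 0.3  pocket# 3.09
```

View pics/d2.png

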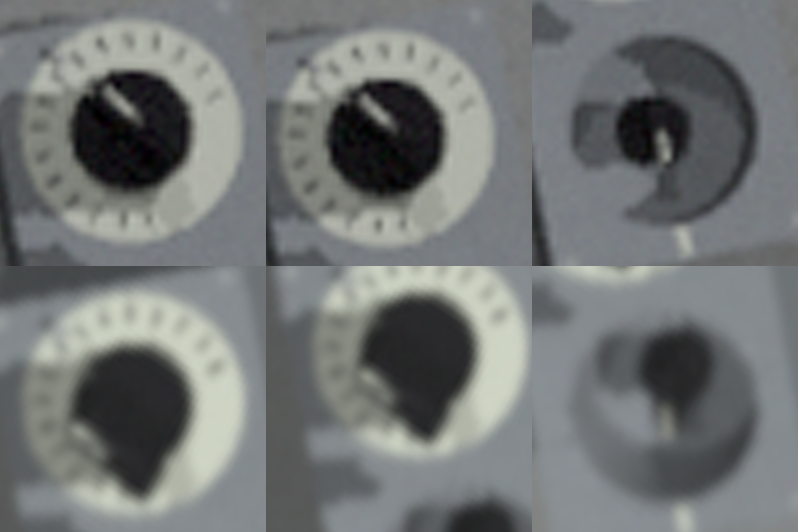

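View pics/d3.png

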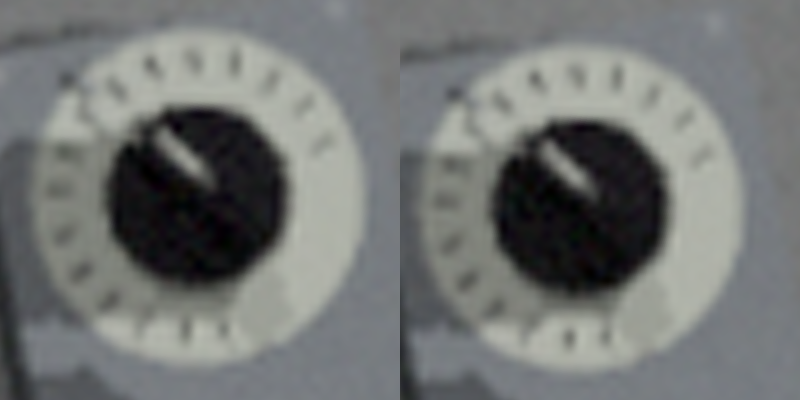

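View pics/d4.png

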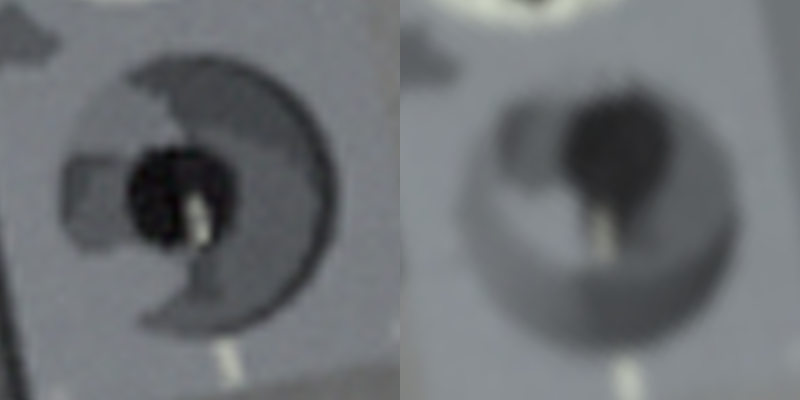

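Run:
```python
from m import *
a=ortho('top',.6145,-.1295,.064,half=.03,res=.00015); b=ortho('scene',.6185,-.133,.064,half=.03,res=.00015)
f=lambda x:np.clip((x.astype(float)-60)*1.5,0,255).astype(np.uint8)
cv2.imwrite('pics/d5.png',np.hstack([f(a),f(b)]))
```

```text
(no output)
```

View pics/d5.png

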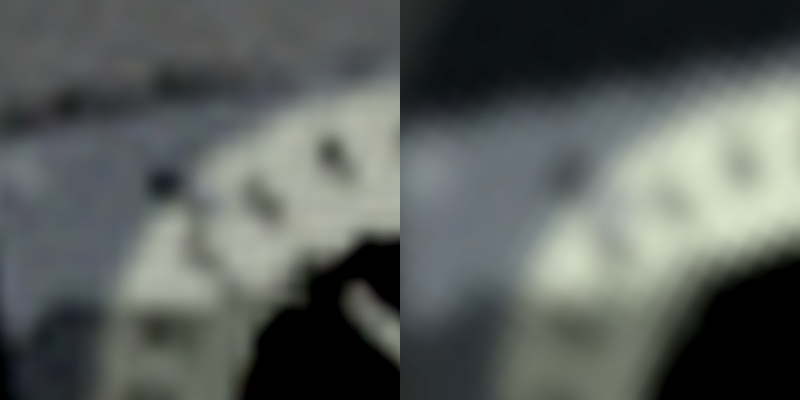

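Run:
```python
from m import *
c=cam('top'); a=c['color'][175:305,135:285]; s=cam('scene'); b=s['color'][130:240,250:405]
cv2.imwrite('pics/e1.png',np.hstack([cv2.resize(a,(400,347),interpolation=cv2.INTER_CUBIC),cv2.resize(b,(400,347),interpolation=cv2.INTER_CUBIC)]))
to(.583,-.164,.12,45.5)
```

```text
t 35.3 pos [ 0.5484 -0.3476  0.2191] xdir 48.1 zax [-0. -0. -1.] gap 0.0408 F [ 0.2 -0.1  0.1] M [ 0.   -0.05 -0.01]
shift mm in tool axes now [159.7 -96.9  99. ]
rz needed deg 2.6 (or -177.4) j7 0.06
shift mm in tool axes after turn [ 155.2 -103.9   99.1]
```

View pics/e1.png

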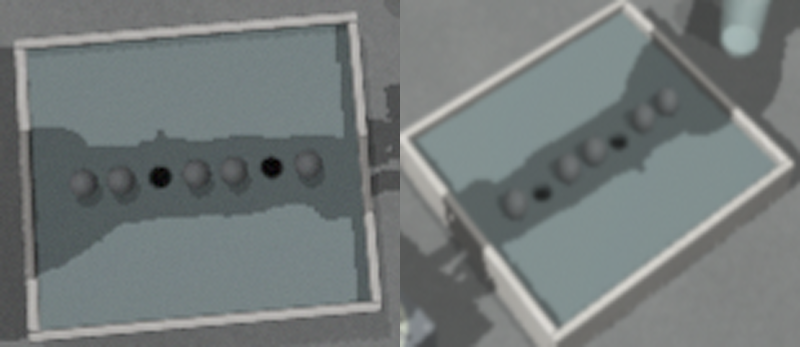

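```bash
python3 -m handwheel '[{"x":0.04,"y":-0.024,"z":0,"rx":0,"ry":0,"rz":0,"claw":0.05},{"x":0.04,"y":-0.024,"z":0,"rx":0,"ry":0,"rz":0,"claw":0.05},{"x":0.04,"y":-0.024,"z":0,"rx":0,"ry":0,"rz":0,"claw":0.05},{"x":0.04,"y":-0.024,"z":0,"rx":0,"ry":0,"rz":0,"claw":0.05},{"x":0,"y":0,"z":0.03,"rx":0,"ry":0,"rz":0,"claw":0.05},{"x":0,"y":0,"z":0.03,"rx":0,"ry":0,"rz":0,"claw":0.05},{"x":0,"y":0,"z":0.03,"rx":0,"ry":0,"rz":0,"claw":0.05},{"x":0,"y":0,"z":0,"rx":0,"ry":0,"rz":0,"claw":0.05}]'
python3 -c "
from h import *
to(.582,-.165,.088,45.5)"
```

```text
clock: 36.1
position: [0.5814, -0.1633, 0.1251]
tcp_rot: [-2.866, -1.278, 0.009]
contact_force: [-0.2, 0.1, -0.1]
finger_gap: 0.0401
t 36.1 pos [ 0.5814 -0.1633  0.1251] xdir 48.1 zax [-0.007  0.001 -1.   ] gap 0.0401 F [-0.2  0.1 -0.1] M [0.02 0.01 0.  ]
shift mm in tool axes now [-0.7  1.8 37.1]
rz needed deg 2.6 (or -177.4) j7 -0.21
shift mm in tool axes after turn [-0.8  1.6 37.1]
```

```bash
python3 -m handwheel '[{"x":0,"y":0.001,"z":0.012,"rx":0,"ry":0,"rz":0,"claw":0.05},{"x":0,"y":0,"z":0.012,"rx":0,"ry":0,"rz":0,"claw":0.05},{"x":0,"y":0,"z":0.01,"rx":0,"ry":0,"rz":0,"claw":0.05},{"x":0,"y":0,"z":0,"rx":0,"ry":0,"rz":0,"claw":0.3},{"x":0,"y":0,"z":0,"rx":0,"ry":0,"rz":0,"claw":0.5},{"x":0,"y":0,"z":0,"rx":0,"ry":0,"rz":0,"claw":0.6},{"x":0,"y":0,"z":0,"rx":0,"ry":0,"rz":0,"claw":0.68},{"x":0,"y":0,"z":0,"rx":0,"ry":0,"rz":0,"claw":0.74},{"x":0,"y":0,"z":0,"rx":0,"ry":0,"rz":1.2,"claw":0.74},{"x":0,"y":0,"z":0,"rx":0,"ry":0,"rz":1.2,"claw":0.74}]'
python3 -c "
from h import *
to(.582,-.165,.088,45.5)"
```

```text
clock: 37.1
position: [0.5832, -0.1639, 0.0955]
tcp_rot: [-2.892, -1.217, 0.002]
contact_force: [-8.6, 5.2, 8.0]
finger_gap: 0.0123
t 37.1 pos [ 0.5832 -0.1639  0.0955] xdir 45.6 zax [-0.003  0.003 -1.   ] gap 0.0123 F [-8.6  5.2  8. ] M [1.24 2.07 0.09]
shift mm in tool axes now [-1.6 -0.1  7.5]
rz needed deg 0.1 (or -179.9) j7 -0.23
shift mm in tool axes after turn [-1.6 -0.1  7.5]
```

Gripped and turned to 45.6°. Release and retreat toward the near side so that neither tray nor dial is shaded.

```bash
python3 -m handwheel '[{"x":0,"y":0,"z":0,"rx":0,"ry":0,"rz":0,"claw":0.6},{"x":0,"y":0,"z":0,"rx":0,"ry":0,"rz":0,"claw":0.4},{"x":0,"y":0,"z":0,"rx":0,"ry":0,"rz":0,"claw":0.1},{"x":0,"y":0,"z":-0.01,"rx":0,"ry":0,"rz":0,"claw":0.05},{"x":0,"y":0,"z":-0.04,"rx":0,"ry":0,"rz":0,"claw":0.05},{"x":0,"y":0,"z":-0.05,"rx":0,"ry":0,"rz":0,"claw":0.05},{"x":0,"y":0,"z":-0.03,"rx":0,"ry":0,"rz":0,"claw":0.05}]'
python3 -m handwheel '[{"x":-0.045,"y":0.02,"z":0,"rx":0,"ry":0,"rz":0,"claw":0.05},{"x":-0.045,"y":0.02,"z":0,"rx":0,"ry":0,"rz":0,"claw":0.05},{"x":-0.045,"y":0.02,"z":0,"rx":0,"ry":0,"rz":0,"claw":0.05},{"x":-0.045,"y":0.01,"z":0,"rx":0,"ry":0,"rz":0,"claw":0.05},{"x":-0.045,"y":0.01,"z":0,"rx":0,"ry":0,"rz":0,"claw":0.05},{"x":0,"y":0,"z":0,"rx":0,"ry":0,"rz":0,"claw":0.05},{"x":0,"y":0,"z":0,"rx":0,"ry":0,"rz":0,"claw":0.05}]'
python3 - <<'E'
from m import *
to(.45,-.35,.2)
balls('scene'); balls('top')
c=cam('top'); cv2.imwrite('pics/f0.png',c['color'])
a=ortho('top',.5816,-.1628,.062); b=ortho('top',.5816,-.1628,.096); cv2.imwrite('pics/f1.png',np.hstack([a,b]))
E
```

```text
clock: 37.8
position: [0.5854, -0.1664, 0.2297]
tcp_rot: [2.893, 1.216, 0.005]
contact_force: [1.4, -0.2, -0.3]
finger_gap: 0.0406
clock: 38.5
position: [0.4832, -0.3839, 0.226]
tcp_rot: [2.897, 1.212, 0.0]
contact_force: [0.4, -0.2, -1.0]
finger_gap: 0.0407
t 38.5 pos [ 0.4832 -0.3839  0.226 ] xdir 45.4 zax [ 0.001 -0.001 -1.   ] gap 0.0407 F [ 0.4 -0.2 -1. ] M [ 0.01 -0.02 -0.05]
shift mm in tool axes now [  0.9 -47.5  26. ]
scene
 area 65 px [353.0, 161.5] world [0.5234, 0.3042]  tray-x mm 3.1  pocket# 5.91
 area 65 px [343.8, 166.5] world [0.5255, 0.2649]  tray-x mm 3.0  pocket# 4.92
 area 66 px [324.5, 177.4] world [0.5313, 0.1841]  tray-x mm 4.1  pocket# 2.9
 area 63 px [314.8, 183.1] world [0.5347, 0.1446]  tray-x mm 5.2  pocket# 1.9
 area 64 px [294.1, 194.3] world [0.5386, 0.0651]  tray-x mm 4.5  pocket# -0.09
top
 area 64 px [251.0, 235.9] world [0.5336, 0.0659]  tray-x mm -0.4  pocket# -0.06
 area 70 px [208.9, 239.3] world [0.5272, 0.1851]  tray-x mm 0.0  pocket# 2.93
 area 65 px [222.8, 238.1] world [0.5295, 0.1458]  tray-x mm 0.0  pocket# 1.94
 area 67 px [180.8, 241.4] world [0.5233, 0.2643]  tray-x mm 0.7  pocket# 4.91
 area 53 px [166.3, 241.8] world [0.5233, 0.3052]  tray-x mm 3.1  pocket# 5.93
```

View pics/f0.png

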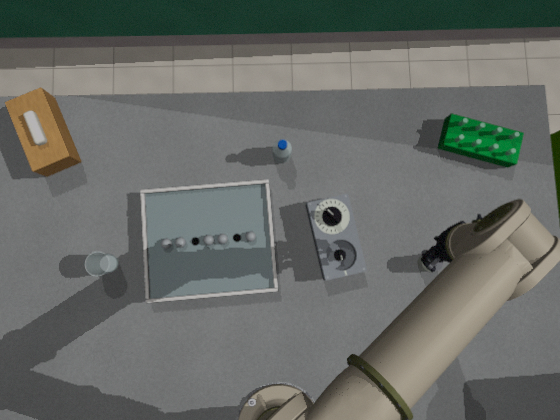

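View pics/f1.png

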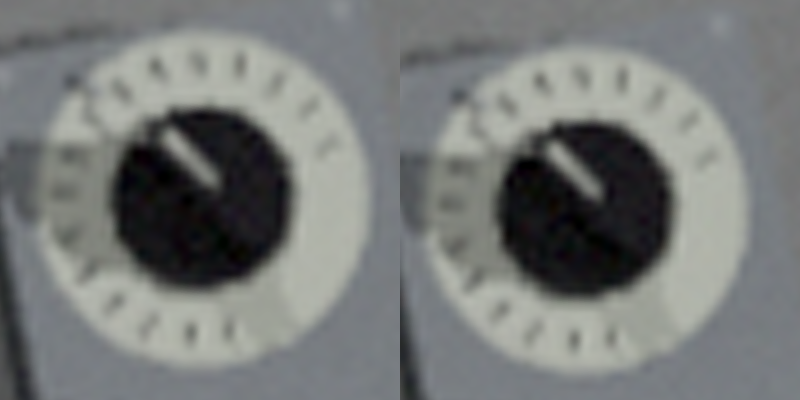

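```bash
python3 -c "
from bench import *
print(job_done())"
```

```text
the job is handed in; nothing more can be done
None
```

The job is handed in at about 39 s of robot time. By my last checks everything is set, though `job_done()` gives no verdict.

- **Trim knob:** I turned it about 85° counter-clockwise to the white mark. The gripper read 190.5° and I measured the mark at about 191°. A later picture put the white line within about 7° of the mark. That is blur-limited and close to the 8° tolerance, so I trusted the gripper angle.
- **Balls:** Five were present, and I nudged each one into its own pocket (0, 2, 3, 5 and 6). In the last pictures both cameras put them in a straight row over those pockets. My readings were off by the same few millimetres for every ball because of lighting and camera angle. The ball in pocket 6 read up to 3 mm off the row in the top camera. I took that as partial shading, because the scene camera put it in line with the others.
- **Speed dial:** I turned it about 136° clockwise, then gripped it again and turned about 2.5° more. The gripper read 45.6° and the last picture about 48°. I put the tab at about 45°, so the dial is inside its 8.6° tolerance. The tab is only a few pixels wide, so its angle is good to about 2°.
- **Bystanders:** The flask and beaker looked unmoved in the last picture. The arm hid the jar in that view, but the hand only passed well above it. The arm finished clear of everything, with wrist force close to zero.

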